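Load the paper roll on its sprung spindle into the roll stand

ROBOT

A 7-joint arm with a two-finger parallel gripper is mounted at the origin on a cart in front of the work surface, level with it; the furniture and walls round the work are solid. World frame = base frame: x ahead of the robot, y to its left, z up, the work surface at z = 0. Lengths are in mm, angles in rad, forces in N, time in s.
With the tool pointing down it reaches from about 425 to 825 mm from the base axis. Payload 3.6 kg.
Tool frame: the origin (TCP) lies at the very end of the fingers, on their centre line; the grasp point (between the pads) lies 19 mm behind it; z points along the fingers, y is the line along which they close (so a half turn about z gives the same grasp; the last joint's range is limited). The gripper opens to 93 mm and grips with 3 to 60 N. Pads are 15 mm wide; open, the fingers measure 128 mm over their backs; the gripper's body (75 mm by 188 mm) begins 65 mm behind the grasp point.
Start: joints at [1.151, 0.615, -0.013, 1.423, 0.008, 1.103, -0.04], TCP at [248.814, -600.459, 185.54] pointing down, gripper open.
Joint ranges: [-3.12, 3.12], [-0.3, 2.06], [-1.34, 1.32], [0.26, 2.42], [-1.36, 4.5], [0.01, 1.98], [-2.84, 2.84]. Speed limits (rad/s): [2.79, 2.79, 3.14, 3.14, 3.14, 3.14, 3.14].

INTERFACE

Orientations are given as a 3x3 rotation matrix whose columns are the frame's x, y, z axes.
In Python, from bench import sensors, grab_frame, robot gives the robot as it stands.
- The arm moves only by the tool step_arm, never from a script. Its argument "motion" is a list of rows, each an object of numbers: "dx", "dy", "dz": the shift along the tool's x, y, z in mm; "wx", "wy", "wz": the turn, a rotation vector about the tool's x, y, z in units of 5 degrees (1.0 is 5 degrees); "gripper": the gripper command: -1 is shut, 1 is fully open, values between are in proportion. A call has 1 to 12 rows; each row is the pose to reach, as a shift and turn from the pose commanded when the call began, along the tool's axes at that moment; what a row does not reach only later rows make up. A row lasts 1/12 s, in which the tool goes at most 41.7 mm and 7.16 degrees, less where a joint would pass 70% of its speed; a pose out of reach is approached as far as the arm can. A call with a gripper value outside its range is refused whole. The fingers move at their own pace and stop on an object; "force" is the grip in N (left out, the last holds). Time passes only in rows, so rows that repeat a pose let the fingers close. It gives the time, the measured TCP pose, the force, the opening and the grip force at its end, in the units of the state.
- sensors.observe(): the state, without advancing time (a new reading comes with each control period).
- grab_frame(name): name is "scene" or "top" or "wrist"; returns a dict with "pixels" (480x640x3 uint8, blue, green, red), "z_map" (480x640 float32, mm along the optical axis (not along the pixel's ray), 0 where there is no reading), "fx", "fy", "cx", "cy" (pixels), "k1" (the pictures are not rectified: a ray, as slopes to the right and down, at radius r is drawn at 1 + k1 r^2 times it, then the intrinsics apply), "position" and "rotation" of the camera in the world. Camera axes: x right, y up, looking along -z (the intrinsics and any distortion apply to the point x, -y, -z); pixel columns grow to the right and rows downward; lengths in mm; the calibration is good to about 2 mm. A picture is of the moment at which its call begins.
- robot.sign_off(): hands the job in; it is judged then, once.
The state is a dict: "time": time; "qpos": joint angles; "joint_vel": joint speeds; "joint_efforts": joint torques, N m; "eef_pos": TCP position; "ee_rot": TCP orientation; "wrist_force": force on the tool from outside, world axes, zero at the start; "moment": the same for the moment, N m; "gripper_width": opening from 0.0 (shut) to 1.0 (fully open); "grip_force": force on a finger pad.
Only numpy, scipy, OpenCV 4.12 (cv2) and the standard library are available. Lean on these libraries where they do the work, as an engineer would, in place of code of your own. Each camera call takes 0.05 s, during which the arm holds its last target. There are 200 camera calls.

TASK

The roll of paper on its spring-loaded spindle lies on the table. Pick it up, push its sprung end into one cup of the roll stand to shorten it, swing the other end down in front of the other cup and let the spring carry it home, so that the roll hangs level between both cups; then let go. Do it gently: do not force the cups or run the spring hard against its stop, and leave the other things on the table alone.

Things in the scene. Friction and masses are not known exactly. Their poses are not given: they have to be found in the camera images.
- spindle: White paper roll, 48 mm across and 76 mm long, fixed on a white sprung spindle, 172 mm overall, 0.11 to 0.25 kg; lies on its side on the table. Origin: middle of the roll on the axis, 24 mm above the table. Its y axis runs along the spindle, fixed end at +y, sprung end (orange plunger) at -y. Grip the roll across its diameter, up to 50 N.
- fixed_end (a point): On the spindle's axis at its y = +80 mm: centre of the round tip (12 mm across) of the fixed end; the tip ends 6 mm further on. A white barrel 18 mm across runs from y = -56 to +74 mm.
- sprung_end (a point): On the spindle's axis at its y = -56 mm: end of the white barrel where the orange plunger (12 mm across, round tip) comes out; this point does not move with the plunger. The free plunger ends 30 mm further out (y = -86 mm). It can be pushed in by 18 mm to a hard stop; the spring takes 4 N to start, 8 N at 10 mm, 11 N at 18 mm.
- stand: Roll stand, fixed to the table: wooden base plate 80 x 270 x 14 mm (x, y, z), origin at the centre of its underside, y along its length. On it is a dark steel frame, no higher than 30 mm between the brackets, with two upright brackets that carry two black cups open toward each other. Pressing a cup with more than 18 N cracks it (the spring's own snap home does not).
- cup_line (a point): Fixed point on the stand, 85 mm above the centre of the base plate's underside, on the common axis of the cups, which runs along the stand's y. Cup rims are 150 mm apart, 34 mm in outer diameter (tops 102 mm above the table). Each cup is 8 mm deep (floors 166 mm apart), a cone 22 mm wide at the mouth and 15 mm at the floor, in all 14 mm thick.
- rail (a point): Centre of the rail on the base plate, 18 mm above the table. The frame with both cups is clamped with its middle anywhere from -14 to +14 mm from here along the stand's y. That offset is NOT in any pose given: feel or see the cups. The frame does not move. The cups are alike and the spindle may go in either way round. Seated, the plunger is in by 6 mm.
- matchbox: Bystander: small matchbox 38 x 56 x 15 mm, origin under its centre.
- teaspoon: Bystander: steel teaspoon 139 mm long, origin under its centre.
- garlic: Bystander: garlic bulb, 50 mm, origin under its centre.
- lemon: Bystander: lemon 80 x 55 x 57 mm, origin under its centre.
- tomato: Bystander: tomato, 70 mm, origin under its centre.
- spice_jar: Bystander: dark spice jar 44 mm wide, 96 mm tall, origin under its centre.
Mind the look-alikes: they are no part of the job. There is more than one size of the spindle; the job needs the larger.

How it is judged:
By the outcome, as a careful person would: the job done as asked, in the order asked, and still so for the second after the job is handed in, with the robot touching nothing.
It also fails if it takes over 54 s, if anything falls off the work surface, if the arm or the gripper's body presses on something with over 40 N, if the wrist force passes 120 N, or if a joint passes its speed limit or range.

## Working session

There is one attempt and no reset: what is moved stays moved. The work goes in short steps, Python scripts to look and compute and a tool call to move; the robot and the scene stay as the last step left them, time stands still between calls to the robot, and variables do not carry over. Pictures are saved under pics/ and viewed, at most 10 in all, crops included, and the job is handed in when it is done.

Besides the shell and the picture viewer there is one more tool, called after ">>>" by a JSON object that holds its "name" and its "arguments", one argument or row to a line. step_arm: Moves the arm, as the interface text tells. Its arguments: {"type":"object","properties":{"motion":{"type":"array"},"force":{"type":"number"}},"required":["motion"]}

```bash
mkdir -p pics; ls; cat > h.py <<'E'
import numpy as np, cv2, pickle
from bench import sensors, grab_frame, robot
def cap(n,tag):
    f=grab_frame(n); pickle.dump(f,open(f'pics/{tag}.pkl','wb')); return f
def load(tag): return pickle.load(open(f'pics/{tag}.pkl','rb'))
def ray(f,u,v):
    xd=(u-f['cx'])/f['fx']; yd=(v-f['cy'])/f['fy']; x,y=xd,yd
    for _ in range(20):
        s=1+f['k1']*(x*x+y*y); x,y=xd/s,yd/s
    return np.array(f['position']),np.array(f['rotation'])@np.array([x,-y,-1.0])
def at_z(f,u,v,z):
    p,d=ray(f,u,v); return p+d*(z-p[2])/d[2]
def depth(f,u,v):
    p,d=ray(f,u,v); z=f['z_map'][int(round(v)),int(round(u))]; return p+d*z
def proj(f,P):
    q=np.array(f['rotation']).T@(np.array(P)-np.array(f['position'])); x,y=q[0]/-q[2],-q[1]/-q[2]
    s=1+f['k1']*(x*x+y*y); return f['cx']+f['fx']*x*s, f['cy']+f['fy']*y*s
def tri(f,a,g,b):
    p,d=ray(f,*a); q,e=ray(g,*b); t=np.linalg.lstsq(np.c_[d,-e],q-p,rcond=None)[0]
    A=p+d*t[0];B=q+e*t[1]; return (A+B)/2, np.linalg.norm(A-B)
E
python3 - <<'E'
from h import *
for n in('scene','top'):
    f=cap(n,n+'0'); cv2.imwrite(f'pics/{n}0.png',f['pixels']); print(n,f['fx'],f['k1'],np.round(f['position']),np.round(f['rotation'],2).tolist())
s=sensors.observe(); print(s)
E
```

```text
pics
scene 502.2757512663554 -0.05594651209691098 [ 172.  640. 1007.] [[-0.87, 0.38, -0.32], [-0.5, -0.69, 0.53], [-0.01, 0.62, 0.79]]
top 483.4134195135601 -0.05637089028402014 [ 502.   11. 1164.] [[0.02, 1.0, -0.04], [-1.0, 0.02, 0.01], [0.01, 0.04, 1.0]]
{'time': 0.1, 'qpos': array([ 1.15148708,  0.61582312, -0.01258613,  1.42468821,  0.00808494,
        1.10338286, -0.04041449]), 'joint_vel': array([ 8.31146684e-05, -2.05193540e-03, -2.02623018e-03, -2.98749809e-03,
       -8.28179276e-04, -5.77898218e-04, -1.47888292e-03]), 'joint_efforts': array([ 1.51192038e-03, -4.60042119e+01,  2.10139216e-01, -1.66244262e+01,
       -6.12026313e-02,  1.69564923e-02,  1.21611633e-04]), 'eef_pos': array([ 248.51857696, -599.79290173,  184.51348189]), 'ee_rot': array([[ 9.23830084e-01,  3.82801754e-01, -8.89982923e-04],
       [ 3.82802787e-01, -9.23827770e-01,  2.06822019e-03],
       [-3.04726215e-05, -2.25137198e-03, -9.99997465e-01]]), 'wrist_force': array([0.00613127, 0.26378811, 0.78813332]), 'moment': array([-0.04775631,  0.01789401,  0.02203209]), 'grip_force': 0.0, 'gripper_width': 1.0023254773519579}
```

View pics/scene0.png

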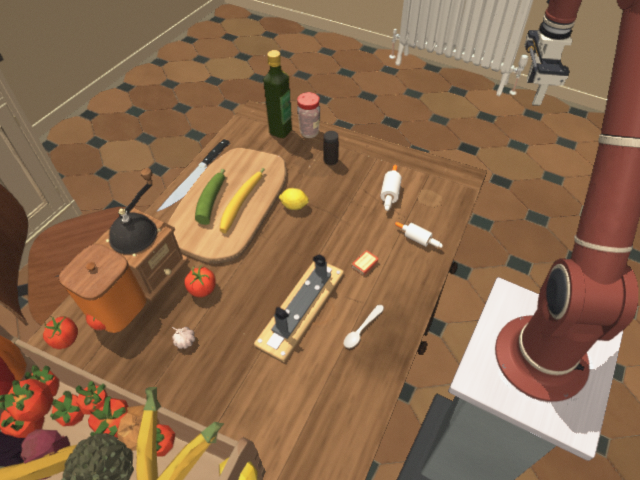

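View pics/top0.png

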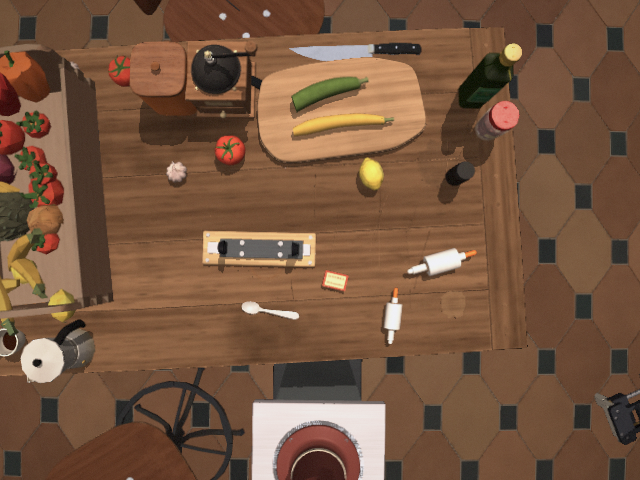

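The scene shows two rolls on spindles: A in top at (440,263) / scene (391,188), and B in top at (393,315) / scene (418,236). The stand is at top (259,249). I'll enlarge both rolls and the stand.

```bash
python3 - <<'E'
from h import *
t=load('top0');s=load('scene0')
a=cv2.resize(t['pixels'][235:355,370:490],(400,400),interpolation=2)
b=cv2.resize(s['pixels'][160:255,360:455],(400,400),interpolation=2)
cv2.imwrite('pics/c1.png',np.hstack([a,b]))
a=cv2.resize(t['pixels'][220:280,195:325],(800,369),interpolation=2)
cv2.imwrite('pics/c2.png',a)
b=cv2.resize(s['pixels'][245:365,250:350],(500,600),interpolation=2)
cv2.imwrite('pics/c3.png',b)
# rough by depth
for u,v in((440,263),(393,315),(223,247),(295,250),(259,249)): print(u,v,np.round(depth(t,u,v)))
E
```

```text
440 263 [ 490. -277.   46.]
393 315 [ 368. -169.   39.]
223 247 [519. 216. 103.]
295 250 [515.  58.  98.]
259 249 [517. 146.  25.]
```

View pics/c1.png

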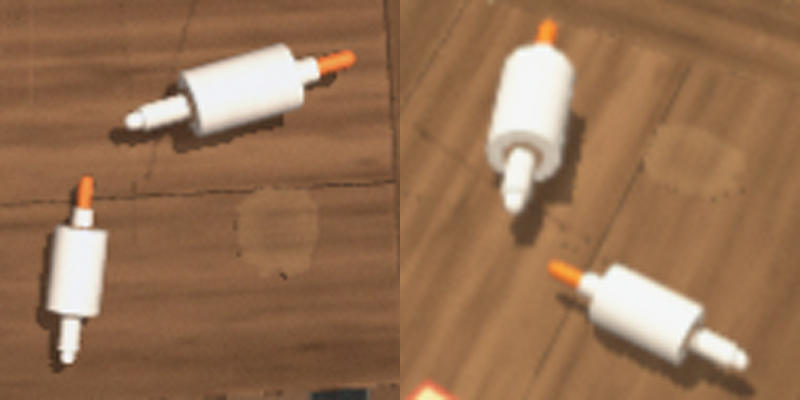

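View pics/c2.png

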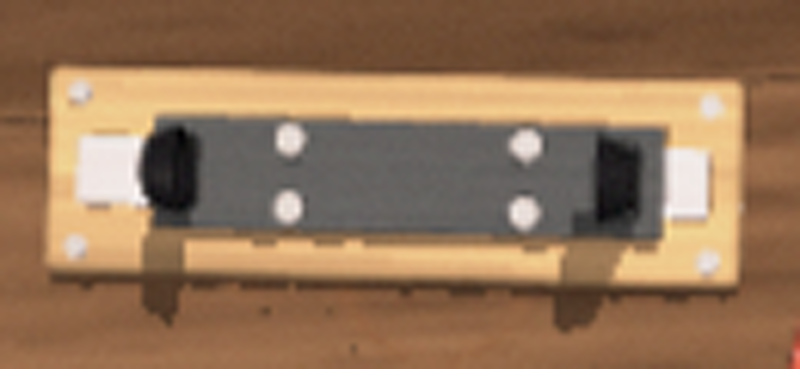

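View pics/c3.png

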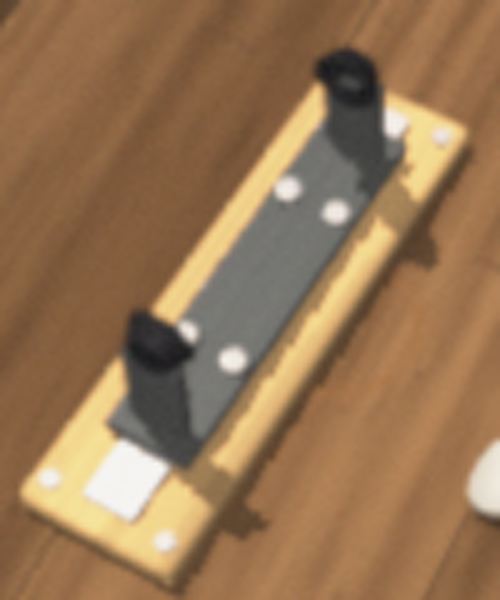

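Roll A (top (440,263)) is the larger: its top stands at 46 mm against 39 mm for B, and it is clearly longer and wider in both crops. Its orange plunger points to −y (top (476,252)) and its fixed tip is at top (408,272). In c2 the frame sits off-centre on the base: the white rail shows more on the left (+y).

```bash
python3 - <<'E'
from h import *
t=load('top0');s=load('scene0')
T=lambda x,y:(370+x/3.333-.35,235+y/3.333-.35); S=lambda x,y:(360+x/4.21-.4,160+y/4.21-.4)
for n,a,b in(('A fix',(128,122),(115,207)),('A plg',(352,58),(148,22)),('B fix',(67,360),(342,360)),('B plg',(87,180),(152,265))):
    print(n,np.round(tri(t,T(*a),s,S(*b)),1) if 0 else [np.round(q,1) for q in tri(t,T(*a),s,S(*b))], np.round(at_z(t,*T(*a),24),1))
C=[at_z(t,195+x/6.154-.4,220+y/6.154-.4,14) for x,y in((50,68),(743,82),(740,288),(48,270))]
C=np.array(C);print(np.round(C,1),C.mean(0)); d=(C[0]+C[3]-C[1]-C[2])/2; print('base len',np.linalg.norm(d),'yaw',np.arctan2(-d[0],d[1]))
def cloud(f):
    v,u=np.mgrid[0:480,0:640].astype(float); xd=(u-f['cx'])/f['fx'];yd=(v-f['cy'])/f['fy'];x,y=xd.copy(),yd.copy()
    for _ in range(15):
        q=1+f['k1']*(x*x+y*y);x,y=xd/q,yd/q
    P=np.stack([x,-y,-np.ones_like(x)],-1)*f['z_map'][...,None]
    P=P.reshape(-1,3)@np.array(f['rotation']).T+f['position']; return P[f['z_map'].ravel()>0]
for n,f in(('top',t),('scene',s)):
    P=cloud(f); m=(abs(P[:,0]-515)<60)&(P[:,1]>-20)&(P[:,1]<290)
    for lo,hi in((30,260),):
        for y0,y1 in((120,260),(20,120)):
            Q=P[m&(P[:,2]>66)&(P[:,2]<110)&(P[:,1]>y0)&(P[:,1]<y1)]
            print(n,'cup',len(Q),np.percentile(Q,[2,50,98],axis=0).round(1).tolist())
            Q=Q[Q[:,2]>94]; print('   top strip',len(Q),np.round(Q.mean(0),1) if len(Q) else'', np.sort(Q[:,1]).round()[[0,-1]] if len(Q) else '')
    Q=P[m&(P[:,2]>9)&(P[:,2]<19)]; r=cv2.minAreaRect(Q[:,:2].astype(np.float32)); print(n,'base',r,np.median(Q[:,2]))
    Q=P[(abs(P[:,0]-490)<60)&(abs(P[:,1]+277)<70)&(P[:,2]>28)]; r=cv2.minAreaRect(Q[:,:2].astype(np.float32)); print(n,'roll',r,Q[:,2].max(), Q.mean(0))
E
```

```text
A fix [array([ 468.7, -207.1,   22.6]), np.float64(2.1)] [ 469.6 -206.3   24. ]
A plg [array([ 517.4, -365.5,   27.5]), np.float64(0.3)] [ 517.3 -366.8   24. ]
B fix [array([ 300.3, -165.7,   19.6]), np.float64(0.1)] [ 301.2 -165.    24. ]
B plg [array([ 428.4, -178.1,   19.8]), np.float64(0.8)] [ 428.3 -177.6   24. ]
[[558.7 282.5  14. ]
 [557.3  14.   14. ]
 [477.7  14.   14. ]
 [480.5 281.5  14. ]] [518.54990753 148.00472357  14.        ]
base len 268.04780286938956 yaw -0.0076276438149935595
top cup 100 [[505.9, 216.3, 74.6], [519.3, 220.3, 95.1], [534.8, 229.1, 102.6]]
   top strip 60 [519.7 221.9  98. ] [216. 229.]
top cup 93 [[504.0, 52.2, 73.1], [519.2, 58.2, 95.4], [532.9, 64.9, 102.7]]
   top strip 56 [519.5  59.9  98.3] [54. 65.]
top base ((517.8843994140625, 130.2476806640625), (310.3182373046875, 99.19939422607422), 84.82913970947266) 14.33583687713974
top roll ((491.9908447265625, -276.7401428222656), (47.135040283203125, 144.4782257080078), 16.739238739013672) 53.31450941856815 [ 493.27839403 -279.12597849   41.02098623]
scene cup 165 [[504.1, 218.3, 68.1], [514.8, 228.4, 90.2], [531.1, 232.0, 101.9]]
   top strip 59 [517.4 224.9  98. ] [218. 232.]
scene cup 126 [[501.9, 55.9, 70.1], [515.6, 65.1, 83.7], [529.8, 70.0, 101.8]]
   top strip 38 [515.7  64.6  98.1] [57. 70.]
scene base ((515.8076782226562, 131.7889404296875), (311.78485107421875, 95.9936752319336), 85.2704086303711) 14.120691285887176
scene roll ((490.14849853515625, -276.94183349609375), (46.40074157714844, 144.8792724609375), 17.3945255279541) 53.38119160123131 [ 488.3358017  -272.10043731   40.25153399]
```

>>> {"name": "step_arm", "arguments": {
  "motion": [
    {"dx": 35, "dy": -20, "dz": 0, "wz": -1.4, "gripper": 1},
    {"dx": 70, "dy": -40, "dz": 0, "wz": -2.8, "gripper": 1},
    {"dx": 105, "dy": -60, "dz": 0, "wz": -4.2, "gripper": 1},
    {"dx": 140, "dy": -80, "dz": 5, "wz": -5.6, "gripper": 1},
    {"dx": 175, "dy": -100, "dz": 10, "wz": -7.0, "gripper": 1},
    {"dx": 210, "dy": -120, "dz": 15, "wz": -8.4, "gripper": 1},
    {"dx": 245, "dy": -140, "dz": 20, "wz": -9.8, "gripper": 1},
    {"dx": 280, "dy": -160, "dz": 25, "wz": -11.2, "gripper": 1},
    {"dx": 315, "dy": -180, "dz": 30, "wz": -12.6, "gripper": 1},
    {"dx": 346, "dy": -197, "dz": 35, "wz": -14, "gripper": 1},
    {"dx": 346, "dy": -197, "dz": 35, "wz": -15.4, "gripper": 1},
    {"dx": 346, "dy": -197, "dz": 35, "wz": -16.9, "gripper": 1}
  ]
}}

```text
$.motion[0]: bad value
```

>>> {"name": "step_arm", "arguments": {
  "motion": [
    {"gripper": 1},
    {"gripper": 1},
    {"gripper": 1}
  ]
}}

```text
$.motion[0]: bad value
```

```bash
python3 - <<'E'
from h import *
f=cap('wrist','w1'); cv2.imwrite('pics/w1.png',f['pixels']); s=sensors.observe()
print(s['time'],s['eef_pos'],s['ee_rot'].round(3).tolist(),s['wrist_force'],s['qpos'].round(2))
print(f['position'],np.round(f['rotation'],2).tolist())
a=np.array([-.294,.956,0])
for k in(-86,-56,-38,0,38,74,86): print(k,np.round(proj(f,np.array([493,-285.5,24])+k*a)))
E
```

```text
0.15 [ 248.57409256 -599.87633333  184.66084117] [[0.924, 0.383, -0.001], [0.383, -0.924, 0.002], [-0.0, -0.002, -1.0]] [-0.09509363 -0.74111912 -0.41988468] [ 1.15  0.62 -0.01  1.42  0.01  1.1  -0.04]
[ 310.81762038 -575.49480224  382.8964707 ] [[0.38, 0.9, 0.22], [-0.92, 0.37, 0.09], [-0.0, -0.24, 0.97]]
-86 [ 148. -299.]
-56 [ 101. -306.]
-38 [  73. -310.]
0 [  12. -319.]
38 [ -49. -328.]
74 [-109. -337.]
86 [-129. -341.]
```

View pics/w1.png

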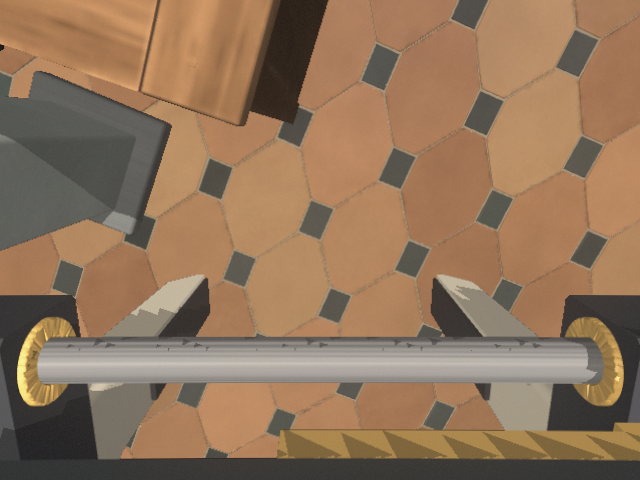

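The wrist view shows only floor tiles and the fingers (at about (190,330) and (450,330)), because the move was refused. I'll retry with every key given.

>>> {"name": "step_arm", "arguments": {
  "motion": [
    {"dx": 35, "dy": -20, "dz": 0, "wx": 0, "wy": 0, "wz": -1.4, "gripper": 1},
    {"dx": 70, "dy": -40, "dz": 0, "wx": 0, "wy": 0, "wz": -2.8, "gripper": 1},
    {"dx": 105, "dy": -60, "dz": 0, "wx": 0, "wy": 0, "wz": -4.2, "gripper": 1},
    {"dx": 140, "dy": -80, "dz": 5, "wx": 0, "wy": 0, "wz": -5.6, "gripper": 1},
    {"dx": 175, "dy": -100, "dz": 10, "wx": 0, "wy": 0, "wz": -7.0, "gripper": 1},
    {"dx": 210, "dy": -120, "dz": 15, "wx": 0, "wy": 0, "wz": -8.4, "gripper": 1},
    {"dx": 245, "dy": -140, "dz": 20, "wx": 0, "wy": 0, "wz": -9.8, "gripper": 1},
    {"dx": 280, "dy": -160, "dz": 25, "wx": 0, "wy": 0, "wz": -11.2, "gripper": 1},
    {"dx": 315, "dy": -180, "dz": 30, "wx": 0, "wy": 0, "wz": -12.6, "gripper": 1},
    {"dx": 346, "dy": -197, "dz": 35, "wx": 0, "wy": 0, "wz": -14, "gripper": 1},
    {"dx": 346, "dy": -197, "dz": 35, "wx": 0, "wy": 0, "wz": -15.4, "gripper": 1},
    {"dx": 346, "dy": -197, "dz": 35, "wx": 0, "wy": 0, "wz": -16.9, "gripper": 1}
  ]
}}

```text
time: 1.15
eef_pos: [494.8, -282.2, 150.2]
ee_rot: [[-0.299, 0.954, 0.0], [0.954, 0.299, 0.002], [0.002, 0.001, -1.0]]
wrist_force: [-0.3, -0.4, -0.1]
gripper_width: 0.997
grip_force: 0.0
```

```bash
python3 - <<'E'
from h import *
f=cap('wrist','w2'); cv2.imwrite('pics/w2.png',f['pixels']); s=sensors.observe()
print(s['time'],s['eef_pos'],s['ee_rot'].round(3).tolist(),s['wrist_force'],s['qpos'].round(2))
print(f['position'],np.round(f['rotation'],2).tolist())
a=np.array([-.294,.956,0])
for k in(-86,-56,-38,0,38,74,86): print(k,np.round(proj(f,np.array([493,-285.5,24])+k*a)))
E
```

```text
1.2 [ 493.48601027 -284.49155968  150.00024651] [[-0.3, 0.954, -0.001], [0.954, 0.3, 0.001], [0.001, -0.001, -1.0]] [ 0.35246519 -0.6713464  -1.08565263] [ 0.76  0.56 -0.43  1.7   0.28  0.95  0.53]
[ 476.04102384 -220.09590305  348.67793344] [[0.95, -0.29, -0.07], [0.3, 0.93, 0.23], [0.0, -0.24, 0.97]]
-86 [315. 323.]
-56 [315. 289.]
-38 [315. 268.]
0 [315. 222.]
38 [315. 173.]
74 [315. 124.]
86 [315. 107.]
```

View pics/w2.png

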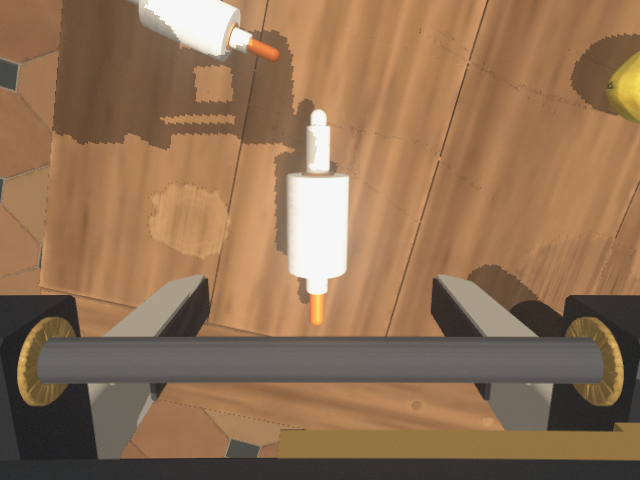

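Wrist view: fixed tip (318,110), plunger tip (317,325), roll centred at about (318,222). That agrees within 3 px (about 2 mm) with the triangulated pose, so I'll descend and grip.

>>> {"name": "step_arm", "arguments": {
  "motion": [
    {"dx": 0, "dy": 1.5, "dz": 35, "wx": 0, "wy": 0, "wz": 0, "gripper": 1},
    {"dx": 0, "dy": 1.5, "dz": 70, "wx": 0, "wy": 0, "wz": 0, "gripper": 1},
    {"dx": 0, "dy": 1.5, "dz": 105, "wx": 0, "wy": 0, "wz": 0, "gripper": 1},
    {"dx": 0, "dy": 1.5, "dz": 125, "wx": 0, "wy": 0, "wz": 0, "gripper": 1},
    {"dx": 0, "dy": 1.5, "dz": 137, "wx": 0, "wy": 0, "wz": 0, "gripper": 1},
    {"dx": 0, "dy": 1.5, "dz": 143, "wx": 0, "wy": 0, "wz": 0, "gripper": 1},
    {"dx": 0, "dy": 1.5, "dz": 144, "wx": 0, "wy": 0, "wz": 0, "gripper": 1},
    {"dx": 0, "dy": 1.5, "dz": 144, "wx": 0, "wy": 0, "wz": 0, "gripper": 1}
  ]
}}

```text
time: 1.87
eef_pos: [495.2, -286.0, 7.4]
ee_rot: [[-0.286, 0.958, 0.002], [0.958, 0.286, -0.001], [-0.001, 0.001, -1.0]]
wrist_force: [-0.1, -0.2, 0.2]
gripper_width: 0.997
grip_force: 0.0
```

>>> {"name": "step_arm", "arguments": {
  "motion": [
    {"dx": 0, "dy": 0, "dz": 0, "wx": 0, "wy": 0, "wz": 0, "gripper": 0.2},
    {"dx": 0, "dy": 0, "dz": 0, "wx": 0, "wy": 0, "wz": 0, "gripper": -0.2},
    {"dx": 0, "dy": 0, "dz": 0, "wx": 0, "wy": 0, "wz": 0, "gripper": -0.4},
    {"dx": 0, "dy": 0, "dz": 0, "wx": 0, "wy": 0, "wz": 0, "gripper": -1},
    {"dx": 0, "dy": 0, "dz": 0, "wx": 0, "wy": 0, "wz": 0, "gripper": -1},
    {"dx": 0, "dy": 0, "dz": 0, "wx": 0, "wy": 0, "wz": 0, "gripper": -1},
    {"dx": 0, "dy": 0, "dz": 0, "wx": 0, "wy": 0, "wz": 0, "gripper": -1},
    {"dx": 0, "dy": 0, "dz": 0, "wx": 0, "wy": 0, "wz": 0, "gripper": -1},
    {"dx": 0, "dy": 0, "dz": 0, "wx": 0, "wy": 0, "wz": 0, "gripper": -1}
  ],
  "force": 40
}}

```text
time: 2.62
eef_pos: [494.4, -285.5, 6.5]
ee_rot: [[-0.287, 0.958, -0.0], [0.958, 0.287, 0.0], [0.0, -0.0, -1.0]]
wrist_force: [-0.3, -0.9, 0.8]
gripper_width: 0.407
grip_force: 0.6
```

>>> {"name": "step_arm", "arguments": {
  "motion": [
    {"dx": 0, "dy": 0, "dz": 0, "wx": 0, "wy": 0, "wz": 0, "gripper": -1},
    {"dx": 0, "dy": 0, "dz": 0, "wx": 0, "wy": 0, "wz": 0, "gripper": -1},
    {"dx": 0, "dy": 0, "dz": 0, "wx": 0, "wy": 0, "wz": 0, "gripper": -1}
  ]
}}

```text
time: 2.87
eef_pos: [497.9, -285.2, 10.4]
ee_rot: [[-0.287, 0.958, 0.006], [0.958, 0.287, -0.001], [-0.003, 0.006, -1.0]]
wrist_force: [-3.3, 3.8, 34.9]
gripper_width: 0.255
grip_force: 36.4
```

```bash
python3 - <<'E'
from h import *
f=cap('wrist','w3'); t=cap('top','t3'); sc=cap('scene','s3')
a=cv2.resize(f['pixels'],(400,300)); 
b=cv2.resize(t['pixels'][235:295,400:480],(400,300),interpolation=2)
c=cv2.resize(sc['pixels'][140:260,340:500],(800,600),interpolation=2)[:300] if 0 else cv2.resize(sc['pixels'][130:250,330:490],(400,300),interpolation=2)
cv2.imwrite('pics/w3.png',np.vstack([np.hstack([a,b]),np.hstack([c,cv2.resize(f['pixels'][200:440,160:480],(400,300))])])); s=sensors.observe(); print(s)
E
```

```text
{'time': 3.0167, 'qpos': array([ 0.69498521,  0.73674336, -0.34344713,  1.81509432,  0.38333934,
        0.63977744,  0.41910454]), 'joint_vel': array([ 0.00067306, -0.01495506, -0.00952141, -0.01455246,  0.00364877,
       -0.01212349,  0.00020236]), 'joint_efforts': array([ 1.93489932e+00, -2.20183575e+01,  1.07184693e+00, -4.64156047e+00,
        8.04331563e-01, -7.81344920e-01,  1.93250645e-02]), 'eef_pos': array([ 502.38483686, -285.08086422,   14.18519227]), 'ee_rot': array([[-0.28825953,  0.95743561,  0.01495007],
       [ 0.95752046,  0.28834217, -0.00365631],
       [-0.00781142,  0.01326103, -0.99988156]]), 'wrist_force': array([-2.20842428,  5.41741019, 38.45394119]), 'moment': array([1.06814743, 0.38834209, 0.03343899]), 'grip_force': 22.45663672685623, 'gripper_width': 0.07733314000832223}
```

View pics/w3.png

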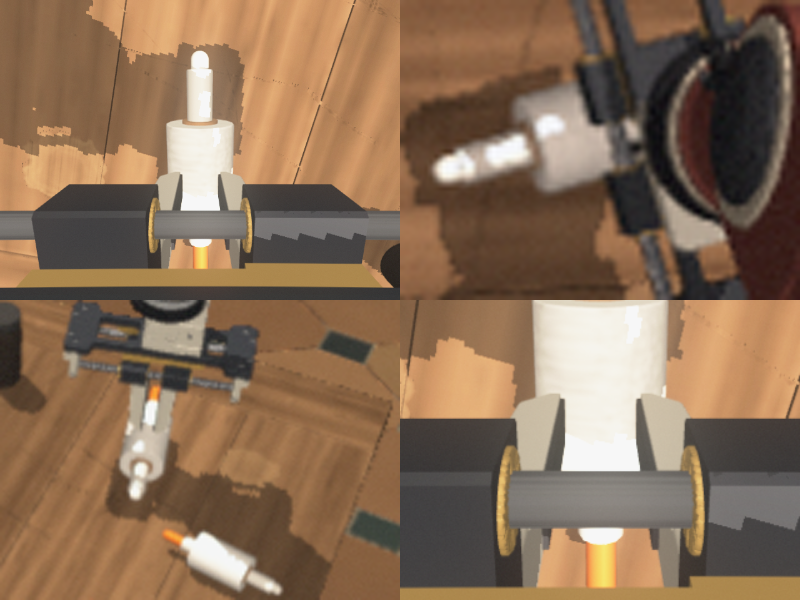

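The fingers look as though they are riding up the roll rather than holding it: TCP z is rising and there is 38 N upward. I'll open at once and re-check the height.

>>> {"name": "step_arm", "arguments": {
  "motion": [
    {"dx": 0, "dy": 0, "dz": 0, "wx": 0, "wy": 0, "wz": 0, "gripper": 1},
    {"dx": 0, "dy": 0, "dz": 0, "wx": 0, "wy": 0, "wz": 0, "gripper": 1},
    {"dx": 0, "dy": 0, "dz": 0, "wx": 0, "wy": 0, "wz": 0, "gripper": 1},
    {"dx": 0, "dy": 0, "dz": 0, "wx": 0, "wy": 0, "wz": 0, "gripper": 1},
    {"dx": 0, "dy": 0, "dz": 0, "wx": 0, "wy": 0, "wz": 0, "gripper": 1},
    {"dx": 0, "dy": 0, "dz": 0, "wx": 0, "wy": 0, "wz": 0, "gripper": 1},
    {"dx": 0, "dy": 0, "dz": 0, "wx": 0, "wy": 0, "wz": 0, "gripper": 1},
    {"dx": 0, "dy": 0, "dz": 0, "wx": 0, "wy": 0, "wz": 0, "gripper": 1}
  ]
}}

```text
time: 3.68
eef_pos: [494.7, -286.0, 6.9]
ee_rot: [[-0.286, 0.958, 0.001], [0.958, 0.286, -0.001], [-0.001, 0.001, -1.0]]
wrist_force: [-0.7, -0.5, -0.2]
gripper_width: 0.603
grip_force: 0.0
```

```bash
python3 - <<'E'
from h import *
f=cap('wrist','w4'); s=sensors.observe()
print(s['time'],s['eef_pos'],s['ee_rot'].round(3).tolist(),s['wrist_force'],s['gripper_width'])
R=s['ee_rot']; 
print('TCP px',proj(f,s['eef_pos']),'tips',[proj(f,s['eef_pos']+R@np.array([0,k,0])) for k in(-46,46)],'grasp',proj(f,s['eef_pos']-19*R[:,2]))
# white roll & orange plunger in wrist image
hsv=cv2.cvtColor(f['pixels'],cv2.COLOR_BGR2HSV)
for n,m in(('white',cv2.inRange(hsv,(0,0,225),(180,40,255))),('orange',cv2.inRange(hsv,(5,190,190),(18,255,255)))):
    c,l,st,ce=cv2.connectedComponentsWithStats(m)
    for i in range(1,c):
        if st[i,4]>60: print(n,st[i],ce[i].round())
a=np.array([-.294,.956,0])
for k in(-86,-56,-38,0,38,74,86): print(k,np.round(proj(f,np.array([494,-286,24])+k*a)))
cv2.imwrite('pics/w4.png',f['pixels'])
E
```

```text
3.7333 [ 494.61473898 -285.42645328    6.55206054] [[-0.287, 0.958, 0.0], [0.958, 0.287, 0.0], [0.0, 0.0, -1.0]] [-0.16143193  0.24774163 -0.1239373 ] 0.6441300977283352
TCP px (np.float64(318.37300575485494), np.float64(267.6127486778346)) tips [(np.float64(224.9565733782515), np.float64(267.82111403712923)), (np.float64(411.75435623705175), np.float64(267.4592408848321))] grasp (np.float64(318.2622936009678), np.float64(280.7765773547053))
white [ 284   81   28  115 2925] [298. 139.]
white [  251   205   101   132 11364] [298. 274.]
white [284 383  36  18 535] [302. 390.]
-86 [319. 443.]
-56 [318. 390.]
-38 [318. 356.]
0 [317. 280.]
38 [316. 197.]
74 [315. 110.]
86 [314.  79.]
```

View pics/w4.png

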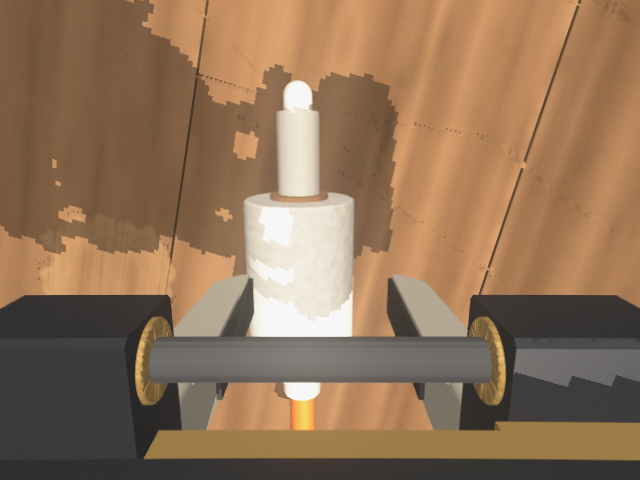

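The roll is at (298,270) in the wrist view, pushed about 9 mm to the left between the open fingers. The data fit fingers slipping over the top of the roll, so I'll check the real finger-end and roll heights in the depth map.

```bash
python3 - <<'E'
from h import *
f=load('w4'); p=np.array([494.6,-285.4,6.55]); R=np.array([[-0.287,.958,0],[.958,.287,0],[0,0,-1.]])
L=lambda u,v:(R.T@(depth(f,u,v)-p)).round(1)
for u,v in((215,300),(235,282),(245,282),(248,290),(240,300),(248,310),(395,282),(405,282),(400,279),(415,300),(392,300),(298,300),(298,250),(298,205),(298,95),(298,150),(100,250),(450,250),(302,400)):
    print((u,v),'tool',L(u,v),'world',depth(f,u,v).round(1))
for n in('w3',): 
    g=load(n)
    for u,v in((320,200),(320,240),(320,270),(320,310),(283,290),(365,290)): print(n,(u,v),depth(g,u,v).round(1))
E
```

```text
(215, 300) tool [  7.7 -36.1 -59.9] world [ 457.8 -288.4   66.5]
(235, 282) tool [  7.7 -32.7 -41.5] world [ 461.1 -287.4   48. ]
(245, 282) tool [  7.1 -29.  -40. ] world [ 464.8 -286.9   46.5]
(248, 290) tool [  4.6 -27.6 -42.2] world [ 466.9 -288.9   48.8]
(240, 300) tool [  6.3 -28.  -56.7] world [ 466.  -287.3   63.2]
(248, 310) tool [ -3.3 -27.7 -43.4] world [ 469.  -296.5   50. ]
(395, 282) tool [  7.3  30.4 -40.8] world [ 521.6 -269.7   47.3]
(405, 282) tool [  7.5  34.2 -41.4] world [ 525.2 -268.4   48. ]
(400, 279) tool [  7.5  32.9 -37.9] world [ 523.9 -268.8   44.5]
(415, 300) tool [  7.9  33.9 -60.7] world [ 524.8 -268.2   67.3]
(392, 300) tool [  1.1  28.9 -44.2] world [ 521.9 -276.1   50.8]
(298, 300) tool [ -0.5  -8.1 -40.1] world [ 487.  -288.2   46.7]
(298, 250) tool [ 20.5  -7.7 -40.8] world [ 481.3 -268.    47.3]
(298, 205) tool [ 37.2  -7.8 -35.5] world [ 476.5 -252.    42.1]
(298, 95) tool [ 79.   -7.8 -22.6] world [ 464.5 -212.    29.1]
(298, 150) tool [ 57.9  -7.9 -27.2] world [ 470.5 -232.2   33.8]
(100, 250) tool [   7.3 -109.6    7. ] world [ 387.5 -309.8   -0.4]
(450, 250) tool [ 6.4 66.9  8.5] world [ 556.8 -260.    -2. ]
(302, 400) tool [-56.7  -7.7 -24.8] world [ 503.5 -342.    31.4]
w3 (320, 200) [ 487.7 -248.2   35.9]
w3 (320, 240) [ 491.7 -261.9   46.6]
w3 (320, 270) [ 495.3 -274.    46.1]
w3 (320, 310) [ 500.2 -290.5   46.7]
w3 (283, 290) [ 482.9 -280.9   60.3]
w3 (365, 290) [ 512.4 -272.5   59.6]
```

The depth map confirms it: the real finger ends sit about 35 mm short of the reported TCP, with ends at z≈43 when the TCP reads 6.5. The roll is on the table with its axis at tool y = −8. I'll open fully, shift by −8 mm and go down another 33 mm, watching the force.

>>> {"name": "step_arm", "arguments": {
  "motion": [
    {"dx": 0, "dy": 0, "dz": 0, "wx": 0, "wy": 0, "wz": 0, "gripper": 1},
    {"dx": 0, "dy": -4, "dz": 0, "wx": 0, "wy": 0, "wz": 0, "gripper": 1},
    {"dx": 0, "dy": -8, "dz": 0, "wx": 0, "wy": 0, "wz": 0, "gripper": 1},
    {"dx": 0, "dy": -8, "dz": 0, "wx": 0, "wy": 0, "wz": 0, "gripper": 1},
    {"dx": 0, "dy": -8, "dz": 0, "wx": 0, "wy": 0, "wz": 0, "gripper": 1},
    {"dx": 0, "dy": -8, "dz": 8, "wx": 0, "wy": 0, "wz": 0, "gripper": 1},
    {"dx": 0, "dy": -8, "dz": 16, "wx": 0, "wy": 0, "wz": 0, "gripper": 1},
    {"dx": 0, "dy": -8, "dz": 22, "wx": 0, "wy": 0, "wz": 0, "gripper": 1},
    {"dx": 0, "dy": -8, "dz": 25, "wx": 0, "wy": 0, "wz": 0, "gripper": 1},
    {"dx": 0, "dy": -8, "dz": 25, "wx": 0, "wy": 0, "wz": 0, "gripper": 1}
  ]
}}

```text
time: 4.57
eef_pos: [486.1, -287.3, -19.7]
ee_rot: [[-0.287, 0.958, -0.002], [0.958, 0.287, 0.001], [0.002, -0.002, -1.0]]
wrist_force: [0.6, 0.5, 0.3]
gripper_width: 0.997
grip_force: 0.0
```

>>> {"name": "step_arm", "arguments": {
  "motion": [
    {"dx": 0, "dy": 0, "dz": 2, "wx": 0, "wy": 0, "wz": 0, "gripper": 1},
    {"dx": 0, "dy": 0, "dz": 4, "wx": 0, "wy": 0, "wz": 0, "gripper": 1},
    {"dx": 0, "dy": 0, "dz": 6, "wx": 0, "wy": 0, "wz": 0, "gripper": 1},
    {"dx": 0, "dy": 0, "dz": 6, "wx": 0, "wy": 0, "wz": 0, "gripper": 1},
    {"dx": 0, "dy": 0, "dz": 6, "wx": 0, "wy": 0, "wz": 0, "gripper": 1}
  ]
}}

```text
time: 4.98
eef_pos: [486.8, -287.9, -24.4]
ee_rot: [[-0.287, 0.958, 0.0], [0.958, 0.287, 0.0], [0.0, 0.0, -1.0]]
wrist_force: [0.4, 0.3, 0.2]
gripper_width: 0.997
grip_force: 0.0
```

```bash
python3 - <<'E'
from h import *
f=cap('wrist','w5'); s=sensors.observe(); p=s['eef_pos'];R=s['ee_rot']
print(s['time'],p,s['wrist_force'],s['gripper_width'])
L=lambda u,v:(R.T@(depth(f,u,v)-p)).round(1)
print([L(318,v)[[0,1,2]].tolist() for v in (300,250,200)])
hsv=cv2.cvtColor(f['pixels'],cv2.COLOR_BGR2HSV)
m=cv2.inRange(hsv,(0,0,180),(180,45,255))
for v in(110,150,230,260,300,320): 
    x=np.where(m[v,200:440])[0]+200; print(v,x.min() if len(x) else 0,x.max() if len(x) else 0)
for v in (285,295,305):
  for u in (180,190,200,210,430,440,450,460): print(v,u,L(u,v).tolist(),end=' ')
  print()
E
```

```text
5.0333 [ 486.91594165 -287.92948737  -24.32056515] [-0.00844388 -0.61320485 -0.29817332] 1.001791709120028
[[13.1, 0.2, -71.4], [29.8, 0.2, -71.5], [43.0, 0.2, -55.5]]
110 295 340
150 296 340
230 274 370
260 268 370
300 274 362
320 261 368
285 180 [8.1, -53.3, -43.8] 285 190 [8.1, -49.4, -43.7] 285 200 [6.8, -46.6, -40.3] 285 210 [-0.3, -47.9, -21.2] 285 430 [0.7, 48.8, -24.3] 285 440 [6.4, 48.4, -39.8] 285 450 [8.2, 50.8, -44.6] 285 460 [8.2, 54.7, -44.5] 
295 180 [8.5, -49.6, -55.2] 295 190 [6.8, -47.4, -50.9] 295 200 [3.9, -45.9, -43.8] 295 210 [-4.1, -47.5, -23.7] 295 430 [-3.9, 49.0, -24.3] 295 440 [3.7, 47.6, -43.5] 295 450 [6.8, 48.9, -51.2] 295 460 [8.0, 51.6, -54.3] 
305 180 [8.0, -47.1, -63.1] 305 190 [5.5, -45.6, -57.3] 305 200 [0.4, -45.7, -45.2] 305 210 [-9.0, -48.0, -23.0] 305 430 [-8.8, 49.4, -24.0] 305 440 [-0.2, 47.7, -44.1] 305 450 [5.3, 47.3, -57.1] 305 460 [8.1, 48.5, -63.6]
```

>>> {"name": "step_arm", "arguments": {
  "motion": [
    {"dx": 0, "dy": 0, "dz": 2, "wx": 0, "wy": 0, "wz": 0, "gripper": 0.3},
    {"dx": 0, "dy": 0, "dz": 4, "wx": 0, "wy": 0, "wz": 0, "gripper": 0.2},
    {"dx": 0, "dy": 0, "dz": 4, "wx": 0, "wy": 0, "wz": 0, "gripper": 0.1},
    {"dx": 0, "dy": 0, "dz": 4, "wx": 0, "wy": 0, "wz": 0, "gripper": 0.1},
    {"dx": 0, "dy": 0, "dz": 4, "wx": 0, "wy": 0, "wz": 0, "gripper": -0.1},
    {"dx": 0, "dy": 0, "dz": 4, "wx": 0, "wy": 0, "wz": 0, "gripper": -0.1},
    {"dx": 0, "dy": 0, "dz": 4, "wx": 0, "wy": 0, "wz": 0, "gripper": -0.1}
  ],
  "force": 10
}}

```text
time: 5.62
eef_pos: [486.9, -287.9, -28.4]
ee_rot: [[-0.287, 0.958, 0.0], [0.958, 0.287, 0.0], [-0.0, 0.0, -1.0]]
wrist_force: [0.3, -0.2, -0.5]
gripper_width: 0.549
grip_force: 0.0
```

>>> {"name": "step_arm", "arguments": {
  "motion": [
    {"dx": 0, "dy": 0, "dz": 0, "wx": 0, "wy": 0, "wz": 0, "gripper": -1},
    {"dx": 0, "dy": 0, "dz": 0, "wx": 0, "wy": 0, "wz": 0, "gripper": -1},
    {"dx": 0, "dy": 0, "dz": 0, "wx": 0, "wy": 0, "wz": 0, "gripper": -1}
  ],
  "force": 10
}}

```text
time: 5.87
eef_pos: [486.7, -287.9, -28.4]
ee_rot: [[-0.287, 0.958, -0.0], [0.958, 0.287, -0.0], [0.0, -0.0, -1.0]]
wrist_force: [0.3, -0.4, 1.4]
gripper_width: 0.513
grip_force: 10.0
```

>>> {"name": "step_arm", "arguments": {
  "motion": [
    {"dx": 0, "dy": 0, "dz": 0, "wx": 0, "wy": 0, "wz": 0, "gripper": -1},
    {"dx": 0, "dy": 0, "dz": 0, "wx": 0, "wy": 0, "wz": 0, "gripper": -1},
    {"dx": 0, "dy": 0, "dz": -10, "wx": 0, "wy": 0, "wz": 0, "gripper": -1},
    {"dx": 0, "dy": 0, "dz": -30, "wx": 0, "wy": 0, "wz": 0, "gripper": -1},
    {"dx": 0, "dy": 0, "dz": -60, "wx": 0, "wy": 0, "wz": 0, "gripper": -1},
    {"dx": 0, "dy": 0, "dz": -90, "wx": 0, "wy": 0, "wz": 0, "gripper": -1},
    {"dx": 0, "dy": 0, "dz": -120, "wx": 0, "wy": 0, "wz": 0, "gripper": -1},
    {"dx": 0, "dy": 0, "dz": -150, "wx": 0, "wy": 0, "wz": 0, "gripper": -1},
    {"dx": 0, "dy": 0, "dz": -170, "wx": 0, "wy": 0, "wz": 0, "gripper": -1},
    {"dx": 0, "dy": 0, "dz": -178, "wx": 0, "wy": 0, "wz": 0, "gripper": -1},
    {"dx": 0, "dy": 0, "dz": -178, "wx": 0, "wy": 0, "wz": 0, "gripper": -1}
  ],
  "force": 45
}}

```text
time: 6.78
eef_pos: [487.9, -288.3, 151.8]
ee_rot: [[-0.287, 0.958, 0.004], [0.958, 0.287, -0.002], [-0.003, 0.003, -1.0]]
wrist_force: [-0.1, 0.8, -1.9]
gripper_width: 0.508
grip_force: 45.0
```

>>> {"name": "step_arm", "arguments": {
  "motion": [
    {"dx": 15, "dy": 11, "dz": 0, "wx": 0, "wy": 0, "wz": 0.2, "gripper": -1},
    {"dx": 45, "dy": 33, "dz": 0, "wx": 0, "wy": 0, "wz": 0.5, "gripper": -1},
    {"dx": 75, "dy": 55, "dz": 0, "wx": 0, "wy": 0, "wz": 0.9, "gripper": -1},
    {"dx": 105, "dy": 77, "dz": 0, "wx": 0, "wy": 0, "wz": 1.3, "gripper": -1},
    {"dx": 135, "dy": 99, "dz": 0, "wx": 0, "wy": 0, "wz": 1.7, "gripper": -1},
    {"dx": 165, "dy": 121, "dz": 0, "wx": 0, "wy": 0, "wz": 2.1, "gripper": -1},
    {"dx": 195, "dy": 143, "dz": 0, "wx": 0, "wy": 0, "wz": 2.5, "gripper": -1},
    {"dx": 225, "dy": 165, "dz": 0, "wx": 0, "wy": 0, "wz": 2.8, "gripper": -1},
    {"dx": 255, "dy": 187, "dz": 0, "wx": 0, "wy": 0, "wz": 3.1, "gripper": -1},
    {"dx": 280, "dy": 205, "dz": 0, "wx": 0, "wy": 0, "wz": 3.4, "gripper": -1},
    {"dx": 298, "dy": 218, "dz": 0, "wx": 0, "wy": 0, "wz": 3.4, "gripper": -1},
    {"dx": 298, "dy": 218, "dz": 0, "wx": 0, "wy": 0, "wz": 3.4, "gripper": -1}
  ]
}}

```text
time: 7.78
eef_pos: [609.4, 68.7, 147.4]
ee_rot: [[-0.004, 1.0, -0.003], [1.0, 0.004, 0.006], [0.006, -0.003, -1.0]]
wrist_force: [-1.0, 2.1, -1.7]
gripper_width: 0.508
grip_force: 45.0
```

>>> {"name": "step_arm", "arguments": {
  "motion": [
    {"dx": 0, "dy": 0, "dz": 0, "wx": 0, "wy": 0, "wz": 0, "gripper": -1},
    {"dx": 0, "dy": 0, "dz": 0, "wx": 0, "wy": 0, "wz": 0, "gripper": -1},
    {"dx": 0, "dy": 0, "dz": 0, "wx": 0, "wy": 0, "wz": 0, "gripper": -1}
  ]
}}

```text
time: 8.03
eef_pos: [609.3, 57.6, 148.4]
ee_rot: [[0.008, 1.0, -0.002], [1.0, -0.008, -0.002], [-0.002, -0.002, -1.0]]
wrist_force: [0.4, 0.1, -1.7]
gripper_width: 0.511
grip_force: 45.0
```

```bash
cat >> h.py <<'E'
def cloud(f):
    v,u=np.mgrid[0:480,0:640].astype(float); xd=(u-f['cx'])/f['fx'];yd=(v-f['cy'])/f['fy'];x,y=xd.copy(),yd.copy()
    for _ in range(15):
        q=1+f['k1']*(x*x+y*y);x,y=xd/q,yd/q
    P=np.stack([x,-y,-np.ones_like(x)],-1)*f['z_map'][...,None]
    P=P.reshape(-1,3)@np.array(f['rotation']).T+f['position']; return P[f['z_map'].ravel()>0]
E
python3 - <<'E'
from h import *
f=cap('wrist','w6'); s=sensors.observe(); p=s['eef_pos'];R=s['ee_rot']
print(s['time'],p,R.round(3).tolist(),s['wrist_force'],s['qpos'].round(2),s['gripper_width'])
cv2.imwrite('pics/w6.png',f['pixels'])
P=cloud(f)
for y0,y1 in((30,100),(190,260)):
    Q=P[(abs(P[:,0]-518)<30)&(P[:,1]>y0)&(P[:,1]<y1)&(P[:,2]>76)&(P[:,2]<112)]
    print('cup',len(Q)); 
    if len(Q):
        print(np.percentile(Q,[1,5,50,95,99],axis=0).round(1).tolist())
        Z=Q[Q[:,2]>97]; print('top',len(Z),Z.mean(0).round(1),np.percentile(Z,[3,97],axis=0).round(1).tolist())
Q=P[(abs(P[:,0]-518)<70)&(P[:,1]>-20)&(P[:,1]<300)&(P[:,2]>9)&(P[:,2]<19)]
print('base',len(Q),np.percentile(Q,[1,99],axis=0).round(1).tolist(),cv2.minAreaRect(Q[:,:2].astype(np.float32)))
T=(P-p)@R  # tool coords of spindle
S=T[(abs(T[:,1])<30)&(T[:,2]<-20)&(T[:,2]>-80)&(T[:,0]>10)&(T[:,0]<100)]
for a,b in((12,36),(42,70),(76,90)):
    q=S[(S[:,0]>a)&(S[:,0]<b)]; q=q[q[:,2]<np.percentile(q[:,2],10)] if len(q) else q; print(a,b,len(q),q.mean(0).round(1) if len(q) else '')
q=S[abs(S[:,1])<4]; print('tip max x',np.percentile(q[:,0],[98,99.5]))
q=S[(S[:,2]<-66)]; print('roll front x',np.percentile(q[:,0],[95,99]))
E
```

```text
8.0833 [609.56969168  57.64389746 148.77458115] [[0.009, 1.0, -0.002], [1.0, -0.009, -0.002], [-0.002, -0.002, -1.0]] [ 0.57401803 -0.10171807 -0.93655516] [ 0.08  0.61 -0.34  1.58  0.23  0.99 -0.35] 0.507323954038574
cup 1122
[[505.2, 53.1, 76.3], [507.8, 54.0, 77.4], [522.6, 61.9, 94.7], [533.0, 66.4, 99.8], [534.1, 66.6, 100.6]]
top 331 [519.5  62.9  98.6] [[511.0, 57.2, 97.1], [527.6, 66.5, 100.6]]
cup 0
base 12238 [[480.8, 14.7, 9.9], [559.4, 213.0, 17.7]] ((515.8157348632812, 101.9142074584961), (236.4596405029297, 101.00732421875), 81.2890853881836)
12 36 968 [ 24.2   0.5 -75.4]
42 70 450 [ 56.    0.6 -60.7]
76 90 98 [ 78.8   0.6 -57.7]
tip max x [83.08754493 84.51283054]
roll front x [37.22361023 37.55011877]
```

View pics/w6.png

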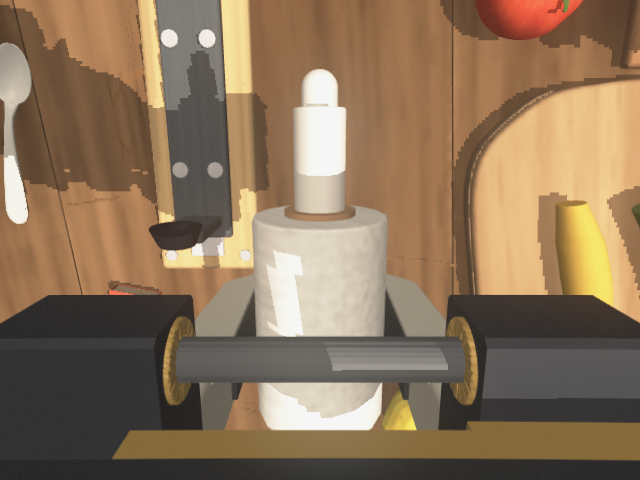

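The wrist view shows the held roll straight between the fingers (tip (320,75), roll centre (320,310)) and the −y cup at (175,236). The depth points put that cup's axis at x≈519.3, z≈84.5, with its rim at y≈67. Next I move above the stand and tilt the fixed end up 18°.

>>> {"name": "step_arm", "arguments": {
  "motion": [
    {"dx": 10, "dy": -8, "dz": 0, "wx": 0, "wy": 0.4, "wz": 0, "gripper": -1},
    {"dx": 28, "dy": -21, "dz": 0, "wx": 0, "wy": 0.8, "wz": 0, "gripper": -1},
    {"dx": 50, "dy": -36, "dz": 2, "wx": 0, "wy": 1.4, "wz": 0, "gripper": -1},
    {"dx": 72, "dy": -52, "dz": 8, "wx": 0, "wy": 2.0, "wz": 0, "gripper": -1},
    {"dx": 92, "dy": -67, "dz": 15, "wx": 0, "wy": 2.6, "wz": 0, "gripper": -1},
    {"dx": 110, "dy": -80, "dz": 22, "wx": 0, "wy": 3.2, "wz": 0, "gripper": -1},
    {"dx": 120, "dy": -88, "dz": 27, "wx": 0, "wy": 3.6, "wz": 0, "gripper": -1},
    {"dx": 124.5, "dy": -91, "dz": 29, "wx": 0, "wy": 3.6, "wz": 0, "gripper": -1},
    {"dx": 124.5, "dy": -91, "dz": 29, "wx": 0, "wy": 3.6, "wz": 0, "gripper": -1},
    {"dx": 124.5, "dy": -91, "dz": 29, "wx": 0, "wy": 3.6, "wz": 0, "gripper": -1},
    {"dx": 124.5, "dy": -91, "dz": 29, "wx": 0, "wy": 3.6, "wz": 0, "gripper": -1}
  ]
}}

```text
time: 9.0
eef_pos: [521.4, 184.6, 121.2]
ee_rot: [[0.006, 1.0, 0.004], [0.951, -0.007, 0.308], [0.308, 0.002, -0.951]]
wrist_force: [1.1, -0.3, -1.4]
gripper_width: 0.506
grip_force: 45.0
```

```bash
python3 - <<'E'
from h import *
f=cap('wrist','w7'); s=sensors.observe(); p=s['eef_pos'];R=s['ee_rot']
print(s['time'],p,R.round(4).tolist(),s['wrist_force'],s['gripper_width'],s['qpos'].round(2))
P=cloud(f)
Q=P[(abs(P[:,0]-518)<30)&(P[:,1]>195)&(P[:,1]<260)&(P[:,2]>76)&(P[:,2]<106)]
print('+cup',len(Q)); print(np.percentile(Q,[1,5,50,95,99],axis=0).round(1).tolist() if len(Q) else '')
T=(P-p)@R
S=T[(abs(T[:,1])<30)&(T[:,2]<-20)&(T[:,2]>-80)&(T[:,0]>10)&(T[:,0]<100)]
for a,b in((12,36),(42,70),(76,90)):
    q=S[(S[:,0]>a)&(S[:,0]<b)]; q=q[q[:,2]<np.percentile(q[:,2],10)] if len(q) else q; print(a,b,len(q),q.mean(0).round(1) if len(q) else '')
# move to pre-insert
x,y,z=R.T; tgt=np.array([520.2,166.1,109.2])
tcp=tgt+.8*x-.5*y+52*z; print('delta tool',R.T@(tcp-p))
E
```

```text
9.05 [521.3310409  184.78023726 121.1927214 ] [[0.0058, 1.0, 0.0042], [0.9512, -0.0068, 0.3086], [0.3086, 0.0022, -0.9512]] [-0.44075306 -0.20414262 -1.64556775] 0.5023825859357981 [ 0.18  0.58 -0.55  1.87 -0.01  0.67 -0.28]
+cup 31
[[505.6, 220.9, 76.3], [505.6, 221.1, 76.8], [506.7, 225.3, 79.2], [507.7, 228.7, 91.8], [507.7, 229.1, 92.1]]
12 36 971 [ 24.4   1.1 -76.2]
42 70 453 [ 56.4   1.  -61.4]
76 90 93 [ 78.9   1.3 -58.4]
delta tool [-20.67575089  -1.52998879  57.63800769]
```

>>> {"name": "step_arm", "arguments": {
  "motion": [
    {"dx": -4, "dy": -1, "dz": 10, "wx": 0, "wy": 0, "wz": 0, "gripper": -1},
    {"dx": -9, "dy": -1.7, "dz": 25, "wx": 0, "wy": 0, "wz": 0, "gripper": -1},
    {"dx": -14, "dy": -1.7, "dz": 40, "wx": 0, "wy": 0, "wz": 0, "gripper": -1},
    {"dx": -18, "dy": -1.7, "dz": 51, "wx": 0, "wy": 0, "wz": 0, "gripper": -1},
    {"dx": -20.7, "dy": -1.7, "dz": 57.6, "wx": 0, "wy": 0, "wz": 0, "gripper": -1},
    {"dx": -20.7, "dy": -1.7, "dz": 57.6, "wx": 0, "wy": 0, "wz": 0, "gripper": -1},
    {"dx": -20.7, "dy": -1.7, "dz": 57.6, "wx": 0, "wy": 0, "wz": 0, "gripper": -1},
    {"dx": -20.7, "dy": -1.7, "dz": 57.6, "wx": 0, "wy": 0, "wz": 0, "gripper": -1}
  ]
}}

```text
time: 9.72
eef_pos: [519.1, 183.6, 60.3]
ee_rot: [[0.005, 1.0, 0.004], [0.951, -0.006, 0.309], [0.309, 0.002, -0.951]]
wrist_force: [-0.4, 0.4, -2.1]
gripper_width: 0.508
grip_force: 45.0
```

```bash
python3 - <<'E'
from h import *
s=sensors.observe(); p=s['eef_pos'];R=s['ee_rot']; x,y,z=R.T
print(s['time'],p,s['wrist_force'])
C=p-.8*x+.8*y-52.2*z; print('roll centre',C,'tip centre',C-80*x)
# check from scene: plunger & cup depth cloud
f=cap('scene','s8');P=cloud(f); px=f['pixels'].reshape(-1,3)[f['z_map'].ravel()>0]
h=cv2.cvtColor(px[None],cv2.COLOR_BGR2HSV)[0].astype(int)
m=(h[:,0]<20)&(h[:,1]>170)&(h[:,2]>120)&(np.abs(P[:,0]-518)<50)&(P[:,1]>50)&(P[:,1]<140)&(P[:,2]>60)&(P[:,2]<140)
print('orange scene',m.sum(),P[m].round(1)[:12].tolist())
E
```

```text
9.7167 [519.11387744 183.61378695  60.26678196] [-0.38075129  0.38794914 -2.05412476]
roll centre [519.72096318 166.69451924 109.65797376] tip centre [519.32053637  90.62299488  84.8998874 ]
orange scene 0 []
```

>>> {"name": "step_arm", "arguments": {
  "motion": [
    {"dx": -5, "dy": 0, "dz": -1.6, "wx": 0, "wy": 0, "wz": 0, "gripper": -1},
    {"dx": -10, "dy": 0.1, "dz": -3.2, "wx": 0, "wy": 0, "wz": 0, "gripper": -1},
    {"dx": -15, "dy": 0.1, "dz": -4.9, "wx": 0, "wy": 0, "wz": 0, "gripper": -1},
    {"dx": -19, "dy": 0.1, "dz": -6.2, "wx": 0, "wy": 0, "wz": 0, "gripper": -1},
    {"dx": -21, "dy": 0.1, "dz": -6.8, "wx": 0, "wy": 0, "wz": 0, "gripper": -1},
    {"dx": -21, "dy": 0.1, "dz": -6.8, "wx": 0, "wy": 0, "wz": 0, "gripper": -1},
    {"dx": -21, "dy": 0.1, "dz": -6.8, "wx": 0, "wy": 0, "wz": 0, "gripper": -1}
  ]
}}

```text
time: 10.35
eef_pos: [518.2, 161.1, 59.4]
ee_rot: [[0.006, 1.0, 0.002], [0.951, -0.006, 0.309], [0.309, 0.0, -0.951]]
wrist_force: [-0.0, 0.3, -1.8]
gripper_width: 0.504
grip_force: 45.0
```

>>> {"name": "step_arm", "arguments": {
  "motion": [
    {"dx": -1, "dy": 0, "dz": -0.3, "wx": 0, "wy": 0, "wz": 0, "gripper": -1},
    {"dx": -1.9, "dy": 0, "dz": -0.6, "wx": 0, "wy": 0, "wz": 0, "gripper": -1},
    {"dx": -1.9, "dy": 0, "dz": -0.6, "wx": 0, "wy": 0, "wz": 0, "gripper": -1},
    {"dx": -1.9, "dy": 0, "dz": -0.6, "wx": 0, "wy": 0, "wz": 0, "gripper": -1}
  ]
}}

```text
time: 10.68
eef_pos: [518.1, 159.3, 59.3]
ee_rot: [[0.005, 1.0, 0.002], [0.951, -0.006, 0.309], [0.309, -0.0, -0.951]]
wrist_force: [0.1, -0.1, -2.0]
gripper_width: 0.508
grip_force: 45.0
```

>>> {"name": "step_arm", "arguments": {
  "motion": [
    {"dx": -0.5, "dy": 0, "dz": -0.2, "wx": 0, "wy": 0, "wz": 0, "gripper": -1},
    {"dx": -1, "dy": 0, "dz": -0.3, "wx": 0, "wy": 0, "wz": 0, "gripper": -1},
    {"dx": -1, "dy": 0, "dz": -0.3, "wx": 0, "wy": 0, "wz": 0, "gripper": -1},
    {"dx": -1, "dy": 0, "dz": -0.3, "wx": 0, "wy": 0, "wz": 0, "gripper": -1}
  ]
}}

```text
time: 11.02
eef_pos: [518.1, 158.2, 59.3]
ee_rot: [[0.006, 1.0, 0.002], [0.951, -0.006, 0.309], [0.309, -0.0, -0.951]]
wrist_force: [-0.4, -0.3, -1.9]
gripper_width: 0.507
grip_force: 45.0
```

>>> {"name": "step_arm", "arguments": {
  "motion": [
    {"dx": -0.5, "dy": 0.3, "dz": -0.3, "wx": 0, "wy": 0, "wz": 0, "gripper": -1},
    {"dx": -0.8, "dy": 0.5, "dz": -0.6, "wx": 0, "wy": 0, "wz": 0, "gripper": -1},
    {"dx": -0.8, "dy": 0.5, "dz": -0.6, "wx": 0, "wy": 0, "wz": 0, "gripper": -1},
    {"dx": -0.8, "dy": 0.5, "dz": -0.6, "wx": 0, "wy": 0, "wz": 0, "gripper": -1}
  ]
}}

```text
time: 11.35
eef_pos: [518.7, 157.3, 59.7]
ee_rot: [[0.005, 1.0, 0.002], [0.951, -0.006, 0.309], [0.309, 0.0, -0.951]]
wrist_force: [0.1, 0.6, -1.9]
gripper_width: 0.506
grip_force: 45.0
```

>>> {"name": "step_arm", "arguments": {
  "motion": [
    {"dx": -0.5, "dy": 0, "dz": -0.2, "wx": 0, "wy": 0, "wz": 0, "gripper": -1},
    {"dx": -1, "dy": 0, "dz": -0.3, "wx": 0, "wy": 0, "wz": 0, "gripper": -1},
    {"dx": -1, "dy": 0, "dz": -0.3, "wx": 0, "wy": 0, "wz": 0, "gripper": -1},
    {"dx": -1, "dy": 0, "dz": -0.3, "wx": 0, "wy": 0, "wz": 0, "gripper": -1}
  ]
}}

```text
time: 11.68
eef_pos: [518.7, 156.9, 59.9]
ee_rot: [[0.005, 1.0, 0.002], [0.951, -0.005, 0.31], [0.31, 0.0, -0.951]]
wrist_force: [-0.2, 2.4, -1.1]
gripper_width: 0.504
grip_force: 45.0
```

>>> {"name": "step_arm", "arguments": {
  "motion": [
    {"dx": -0.5, "dy": 0, "dz": -0.2, "wx": 0, "wy": 0, "wz": 0, "gripper": -1},
    {"dx": -1, "dy": 0, "dz": -0.3, "wx": 0, "wy": 0, "wz": 0, "gripper": -1},
    {"dx": -1, "dy": 0, "dz": -0.3, "wx": 0, "wy": 0, "wz": 0, "gripper": -1},
    {"dx": -1, "dy": 0, "dz": -0.3, "wx": 0, "wy": 0, "wz": 0, "gripper": -1}
  ]
}}

```text
time: 12.02
eef_pos: [518.6, 156.0, 59.9]
ee_rot: [[0.005, 1.0, 0.002], [0.951, -0.005, 0.31], [0.31, 0.0, -0.951]]
wrist_force: [-0.0, 3.8, -0.5]
gripper_width: 0.508
grip_force: 45.0
```

>>> {"name": "step_arm", "arguments": {
  "motion": [
    {"dx": -1, "dy": 0, "dz": 0, "wx": 0, "wy": 0, "wz": 0, "gripper": -1},
    {"dx": -2, "dy": 0, "dz": 0, "wx": 0, "wy": 0, "wz": 0, "gripper": -1},
    {"dx": -3, "dy": 0, "dz": 0, "wx": 0, "wy": 0, "wz": 0, "gripper": -1},
    {"dx": -4, "dy": 0, "dz": 0, "wx": 0, "wy": 0, "wz": 0, "gripper": -1},
    {"dx": -5, "dy": 0, "dz": 0, "wx": 0, "wy": 0, "wz": 0, "gripper": -1},
    {"dx": -6, "dy": 0, "dz": 0, "wx": 0, "wy": 0, "wz": 0, "gripper": -1},
    {"dx": -7, "dy": 0, "dz": 0, "wx": 0, "wy": 0, "wz": 0, "gripper": -1},
    {"dx": -8, "dy": 0, "dz": 0, "wx": 0, "wy": 0, "wz": 0, "gripper": -1},
    {"dx": -8, "dy": 0, "dz": 0, "wx": 0, "wy": 0, "wz": 0, "gripper": -1},
    {"dx": -8, "dy": 0, "dz": 0, "wx": 0, "wy": 0, "wz": 0, "gripper": -1}
  ]
}}

```text
time: 12.85
eef_pos: [518.6, 149.3, 57.7]
ee_rot: [[0.004, 1.0, 0.002], [0.95, -0.005, 0.311], [0.311, 0.001, -0.95]]
wrist_force: [-0.8, 6.8, 0.1]
gripper_width: 0.508
grip_force: 45.0
```

```bash
cat >> h.py <<'E'
def held(tag):
    f=cap('wrist',tag); s=sensors.observe(); p=s['eef_pos'];R=s['ee_rot']; P=cloud(f); T=(P-p)@R
    print(round(s['time'],2),p.round(1),'F',s['wrist_force'].round(1),'M',s['moment'].round(2))
    S=T[(abs(T[:,1])<30)&(T[:,2]<-20)&(T[:,2]>-80)&(T[:,0]>10)&(T[:,0]<100)]
    for a,b in((12,36),(42,70),(76,90)):
        q=S[(S[:,0]>a)&(S[:,0]<b)]
        if len(q): q=q[q[:,2]<np.percentile(q[:,2],10)]; print(a,b,len(q),q.mean(0).round(1))
    q=S[abs(S[:,1])<4]; print('tip x',np.percentile(q[:,0],[98,99.5]).round(1),'roll front',np.percentile(S[S[:,2]<-66][:,0],[95,99]).round(1))
    return f,s,P,T
E
python3 -c "
from h import *
held('w8')"
```

```text
12.9 [518.6 149.3  57.8] F [-0.7  6.2 -0.2] M [ 1.16 -0.03  0.02]
12 36 972 [ 24.5   0.8 -76.2]
42 70 454 [ 56.8   0.7 -61.5]
76 90 95 [ 78.7   0.7 -58.6]
tip x [82.8 84.2] roll front [37.  37.3]
```

>>> {"name": "step_arm", "arguments": {
  "motion": [
    {"dx": -1, "dy": 0, "dz": 0, "wx": 0, "wy": 0, "wz": 0, "gripper": -1},
    {"dx": -2, "dy": 0, "dz": 0, "wx": 0, "wy": 0, "wz": 0, "gripper": -1},
    {"dx": -3, "dy": 0, "dz": 0, "wx": 0, "wy": 0, "wz": 0, "gripper": -1},
    {"dx": -4, "dy": 0, "dz": 0, "wx": 0, "wy": 0, "wz": 0, "gripper": -1},
    {"dx": -5, "dy": 0, "dz": 0, "wx": 0, "wy": 0, "wz": 0, "gripper": -1},
    {"dx": -6, "dy": 0, "dz": 0, "wx": 0, "wy": 0, "wz": 0, "gripper": -1},
    {"dx": -7, "dy": 0, "dz": 0, "wx": 0, "wy": 0, "wz": 0, "gripper": -1},
    {"dx": -8, "dy": 0, "dz": 0, "wx": 0, "wy": 0, "wz": 0, "gripper": -1},
    {"dx": -8, "dy": 0, "dz": 0, "wx": 0, "wy": 0, "wz": 0, "gripper": -1},
    {"dx": -8, "dy": 0, "dz": 0, "wx": 0, "wy": 0, "wz": 0, "gripper": -1}
  ]
}}

```text
time: 13.73
eef_pos: [518.6, 143.4, 55.8]
ee_rot: [[0.003, 1.0, 0.002], [0.95, -0.004, 0.313], [0.313, 0.001, -0.95]]
wrist_force: [0.2, 9.0, 1.3]
gripper_width: 0.506
grip_force: 45.0
```

```bash
python3 - <<'E'
from h import *
f,s,P,T=held('w9'); R=s['ee_rot'];p=s['eef_pos']; x,y,z=R.T
C=p-.8*x+.8*y-52.4*z; print('centre',C,'fixed tip centre',C+80*x,'fixed end',C+86*x,'tilt',np.degrees(np.arcsin(x[2])))
Q=P[(abs(P[:,0]-518)<30)&(P[:,1]>195)&(P[:,1]<260)&(P[:,2]>70)&(P[:,2]<106)]
T2=(Q-p)@R; Q=Q[T2[:,2]>-40]
print('+cup',len(Q)); print(np.percentile(Q,[1,5,50,95,99],axis=0).round(1).tolist() if len(Q) else '')
f=cap('scene','s9');P=cloud(f)
for y0,y1 in((30,100),(200,260)):
    Q=P[(abs(P[:,0]-518)<22)&(P[:,1]>y0)&(P[:,1]<y1)&(P[:,2]>76)&(P[:,2]<106)]; print('scene',len(Q),np.percentile(Q,[2,50,98],axis=0).round(1).tolist() if len(Q) else '')
E
```

```text
13.78 [518.5 143.4  55.8] F [-0.9  8.8  0.9] M [ 1.65  0.02 -0.03]
12 36 971 [ 24.6   1.1 -76.2]
42 70 452 [ 56.6   0.8 -61.5]
76 90 95 [ 78.9   0.8 -58.6]
tip x [82.8 84.2] roll front [37.1 37.4]
centre [519.19235337 126.21162536 105.3262112 ] fixed tip centre [519.44673292 202.18782962 130.37719279] fixed end [519.46581139 207.88604493 132.25601641] tilt 18.248399038365303
+cup 1523
[[505.2, 216.2, 76.9], [506.6, 216.5, 78.9], [523.4, 219.9, 93.7], [534.2, 228.8, 97.5], [535.7, 229.9, 98.4]]
scene 0 
scene 137 [[504.0, 217.7, 76.6], [514.5, 227.2, 92.6], [531.1, 232.4, 101.2]]
```

>>> {"name": "step_arm", "arguments": {
  "motion": [
    {"dx": -1, "dy": 0, "dz": 0, "wx": 0, "wy": 0, "wz": 0, "gripper": -1},
    {"dx": -2, "dy": 0, "dz": 0, "wx": 0, "wy": 0, "wz": 0, "gripper": -1},
    {"dx": -3, "dy": 0, "dz": 0, "wx": 0, "wy": 0, "wz": 0, "gripper": -1},
    {"dx": -3, "dy": 0, "dz": 0, "wx": 0, "wy": 0, "wz": 0, "gripper": -1},
    {"dx": -3, "dy": 0, "dz": 0, "wx": 0, "wy": 0, "wz": 0, "gripper": -1}
  ]
}}

```text
time: 14.25
eef_pos: [518.5, 141.1, 55.1]
ee_rot: [[0.003, 1.0, 0.002], [0.949, -0.003, 0.314], [0.314, 0.001, -0.949]]
wrist_force: [-1.2, 10.0, 1.1]
gripper_width: 0.505
grip_force: 45.0
```

```bash
python3 - <<'E'
from h import *
f,s,P,T=held('w10'); R=s['ee_rot'];p=s['eef_pos']; x,y,z=R.T
C=p-.8*x+.8*y-52.4*z; print('centre',C,'fixed end',C+86*x,'tilt',np.degrees(np.arcsin(x[2])))
F=s['wrist_force']+[0,0,2]; print('axial',F@x)
from scipy.spatial.transform import Rotation as Ro
tl=np.degrees(np.arcsin(x[2])); piv=np.array([C[0],64.3,84.3]); t=R.T@(piv-p); print('t',t)
for k in np.linspace(.1,1,10):
    Rf=Ro.from_euler('y',-tl*k,degrees=True); print((t-Rf.apply(t)).round(2),round(-tl*k/5,2))
E
```

```text
14.3 [518.5 141.2  55.1] F [0.3 9.6 1.3] M [1.85 0.02 0.01]
12 36 972 [ 24.4   1.  -76.2]
42 70 451 [ 55.7   0.8 -61.5]
76 90 95 [ 78.6   0.9 -58.7]
tip x [82.9 84.3] roll front [37.1 37.4]
centre [519.17242132 123.95717335 104.58895818] fixed end [519.40188759 205.61244701 131.57717095] tilt 18.289377391937837
axial 10.178996414713051
t [-63.81029693   0.96694871 -51.85707733]
[-1.69  0.    2.01] -0.37
[-3.44  0.    3.97] -0.73
[-5.25  0.    5.86] -1.1
[-7.12  0.    7.7 ] -1.46
[-9.05  0.    9.48] -1.83
[-11.04   0.    11.2 ] -2.19
[-13.08   0.    12.85] -2.56
[-15.17   0.    14.44] -2.93
[-17.31   0.    15.96] -3.29
[-19.5    0.    17.41] -3.66
```

>>> {"name": "step_arm", "arguments": {
  "motion": [
    {"dx": -1.7, "dy": 0, "dz": 2, "wx": 0, "wy": -0.37, "wz": 0, "gripper": -1},
    {"dx": -3.4, "dy": 0, "dz": 4, "wx": 0, "wy": -0.73, "wz": 0, "gripper": -1},
    {"dx": -5.2, "dy": 0, "dz": 5.9, "wx": 0, "wy": -1.1, "wz": 0, "gripper": -1},
    {"dx": -7.1, "dy": 0, "dz": 7.7, "wx": 0, "wy": -1.46, "wz": 0, "gripper": -1},
    {"dx": -9, "dy": 0, "dz": 9.5, "wx": 0, "wy": -1.83, "wz": 0, "gripper": -1},
    {"dx": -9, "dy": 0, "dz": 9.5, "wx": 0, "wy": -1.83, "wz": 0, "gripper": -1},
    {"dx": -9, "dy": 0, "dz": 9.5, "wx": 0, "wy": -1.83, "wz": 0, "gripper": -1}
  ]
}}

```text
time: 14.88
eef_pos: [518.5, 136.8, 42.9]
ee_rot: [[0.001, 1.0, 0.002], [0.987, -0.001, 0.159], [0.159, 0.002, -0.987]]
wrist_force: [-0.9, 9.3, -0.5]
gripper_width: 0.508
grip_force: 45.0
```

```bash
cat >> h.py <<'E'
def swing(tag,k=5):
    from scipy.spatial.transform import Rotation as Ro
    f,s,P,T=held(tag); R=s['ee_rot'];p=s['eef_pos']; x,y,z=R.T
    C=p-.8*x+.8*y-52.4*z; tl=np.degrees(np.arcsin(x[2])); print('centre',C.round(1),'fixed end',(C+86*x).round(1),'tilt',tl.round(2))
    F=s['wrist_force']+[0,0,2]; print('axial',F@x,'tipcentre(c=16.3)',(C-63.7*x).round(1))
    piv=np.array([C[0],64.3,84.3]); t=R.T@(piv-p); print('t',t.round(1))
    for k in np.linspace(1/k,1,k): print((t-Ro.from_euler('y',-tl*k,degrees=True).apply(t)).round(2),round(-tl*k/5,2))
    Q=P[(abs(P[:,0]-518)<30)&(P[:,1]>200)&(P[:,1]<260)&(P[:,2]>70)&(P[:,2]<106)]
    if len(Q): print('+cup',len(Q),np.percentile(Q,[1,50,99],axis=0).round(1).tolist())
E
python3 -c "
from h import *
swing('w11')"
```

```text
14.93 [518.5 136.4  42.8] F [-0.9  9.6  0.1] M [1.92 0.1  0.01]
12 36 968 [ 24.4   0.9 -76. ]
42 70 451 [ 56.6   0.6 -61.3]
76 90 239 [ 79.2   0.7 -58.2]
tip x [97.6 99.4] roll front [37.7 38. ]
centre [519.2 127.2  94.4] fixed end [519.4 212.1 108.1] tilt 9.16
axial 9.787582774526287 tipcentre(c=16.3) [519.1  64.3  84.3]
t [-64.5   0.9 -52.4]
[-1.71  0.    2.04] -0.37
[-3.48  0.    4.02] -0.73
[-5.32  0.    5.94] -1.1
[-7.22  0.    7.81] -1.47
[-9.17  0.    9.61] -1.83
+cup 3355 [[505.7, 216.3, 74.6], [520.8, 220.2, 95.4], [535.0, 229.5, 100.6]]
```

>>> {"name": "step_arm", "arguments": {
  "motion": [
    {"dx": -2.1, "dy": 0, "dz": 2, "wx": 0, "wy": -0.37, "wz": 0, "gripper": -1},
    {"dx": -4, "dy": 0, "dz": 4, "wx": 0, "wy": -0.73, "wz": 0, "gripper": -1},
    {"dx": -5.9, "dy": 0, "dz": 5.9, "wx": 0, "wy": -1.1, "wz": 0, "gripper": -1},
    {"dx": -7.8, "dy": 0, "dz": 7.8, "wx": 0, "wy": -1.47, "wz": 0, "gripper": -1},
    {"dx": -9.8, "dy": 0, "dz": 9.6, "wx": 0, "wy": -1.83, "wz": 0, "gripper": -1},
    {"dx": -9.8, "dy": 0, "dz": 9.6, "wx": 0, "wy": -1.83, "wz": 0, "gripper": -1},
    {"dx": -9.8, "dy": 0, "dz": 9.6, "wx": 0, "wy": -1.83, "wz": 0, "gripper": -1}
  ]
}}

```text
time: 15.52
eef_pos: [519.1, 129.2, 31.4]
ee_rot: [[0.001, 1.0, 0.003], [1.0, -0.001, 0.001], [0.001, 0.003, -1.0]]
wrist_force: [-1.1, 10.7, -0.2]
gripper_width: 0.508
grip_force: 45.0
```

```bash
python3 -c "
from h import *
swing('w12',1)
f=load('w12');print(f['position'].round(), [np.round(proj(f,q)) for q in ([520,216,102],[520,216,85],[520,213,85],[520,208,91])])
"
```

```text
15.57 [519.1 128.8  31.5] F [-0.8  8.9 -0.1] M [ 2.04  0.11 -0.09]
12 36 968 [ 23.4   0.8 -75.5]
42 70 447 [ 54.4   0.7 -60.5]
76 90 283 [ 88.8   1.5 -68.4]
tip x [98.3 99.5] roll front [91.  94.5]
centre [519.8 128.   83.9] fixed end [519.9 214.   84. ] tilt 0.09
axial 8.880872899016083 tipcentre(c=16.3) [519.7  64.3  83.8]
t [-64.5   0.9 -52.9]
[-0.08  0.    0.1 ] -0.02
+cup 6950 [[506.1, 200.4, 72.4], [520.2, 218.7, 92.9], [534.7, 229.7, 100.5]]
[520. 194. 230.] [array([320.,  54.]), array([319.,  63.]), array([319.,  73.]), array([320.,  88.])]
```

>>> {"name": "step_arm", "arguments": {
  "motion": [
    {"dx": 1, "dy": 0, "dz": -0.3, "wx": 0, "wy": 0, "wz": 0, "gripper": -1},
    {"dx": 2, "dy": 0, "dz": -0.6, "wx": 0, "wy": 0, "wz": 0, "gripper": -1},
    {"dx": 3, "dy": 0, "dz": -0.6, "wx": 0, "wy": 0, "wz": 0, "gripper": -1},
    {"dx": 4, "dy": 0, "dz": -0.6, "wx": 0, "wy": 0, "wz": 0, "gripper": -1},
    {"dx": 5, "dy": 0, "dz": -0.6, "wx": 0, "wy": 0, "wz": 0, "gripper": -1},
    {"dx": 5, "dy": 0, "dz": -0.6, "wx": 0, "wy": 0, "wz": 0, "gripper": -1},
    {"dx": 5, "dy": 0, "dz": -0.6, "wx": 0, "wy": 0, "wz": 0, "gripper": -1}
  ]
}}

```text
time: 16.15
eef_pos: [519.2, 132.4, 31.9]
ee_rot: [[0.003, 1.0, 0.003], [1.0, -0.003, 0.001], [0.001, 0.003, -1.0]]
wrist_force: [-0.7, 8.7, -2.2]
gripper_width: 0.507
grip_force: 45.0
```

```bash
python3 -c "
from h import *
swing('w13',1)"
```

```text
16.2 [519.2 132.4  31.9] F [-1.3  7.9 -1.4] M [ 1.82  0.11 -0.03]
12 36 967 [ 23.8   0.8 -75.8]
42 70 450 [ 55.6   0.8 -60.9]
76 90 366 [ 86.    0.9 -68.1]
tip x [96.  97.2] roll front [86.6 89.9]
centre [519.9 131.6  84.3] fixed end [520.2 217.6  84.4] tilt 0.03
axial 7.863238596966817 tipcentre(c=16.3) [519.6  67.9  84.3]
t [-68.1   1.  -52.4]
[-0.03  0.    0.04] -0.01
+cup 6989 [[506.0, 200.5, 74.0], [520.2, 218.2, 92.6], [534.6, 229.6, 100.5]]
```

>>> {"name": "step_arm", "arguments": {
  "motion": [
    {"dx": 1, "dy": 0, "dz": 0, "wx": 0, "wy": 0, "wz": 0, "gripper": -1},
    {"dx": 2, "dy": 0, "dz": 0, "wx": 0, "wy": 0, "wz": 0, "gripper": -1},
    {"dx": 3, "dy": 0, "dz": 0, "wx": 0, "wy": 0, "wz": 0, "gripper": -1},
    {"dx": 4, "dy": 0, "dz": 0, "wx": 0, "wy": 0, "wz": 0, "gripper": -1},
    {"dx": 4, "dy": 0, "dz": 0, "wx": 0, "wy": 0, "wz": 0, "gripper": -1},
    {"dx": 4, "dy": 0, "dz": 0, "wx": 0, "wy": 0, "wz": 0, "gripper": -1}
  ]
}}

```text
time: 16.7
eef_pos: [519.2, 135.5, 31.8]
ee_rot: [[0.004, 1.0, 0.002], [1.0, -0.004, -0.001], [-0.001, 0.002, -1.0]]
wrist_force: [-0.6, 6.6, -1.4]
gripper_width: 0.508
grip_force: 45.0
```

>>> {"name": "step_arm", "arguments": {
  "motion": [
    {"dx": 0.7, "dy": 0, "dz": 0, "wx": 0, "wy": 0, "wz": 0, "gripper": -1},
    {"dx": 1.5, "dy": 0, "dz": 0, "wx": 0, "wy": 0, "wz": 0, "gripper": -1},
    {"dx": 1.5, "dy": 0, "dz": 0, "wx": 0, "wy": 0, "wz": 0, "gripper": -1},
    {"dx": 1.5, "dy": 0, "dz": 0, "wx": 0, "wy": 0, "wz": 0, "gripper": -1}
  ]
}}

```text
time: 17.03
eef_pos: [519.2, 136.6, 31.7]
ee_rot: [[0.004, 1.0, 0.002], [1.0, -0.004, -0.001], [-0.001, 0.002, -1.0]]
wrist_force: [0.0, 7.2, -1.5]
gripper_width: 0.506
grip_force: 45.0
```

>>> {"name": "step_arm", "arguments": {
  "motion": [
    {"dx": 0.7, "dy": 0, "dz": 0, "wx": 0, "wy": 0, "wz": 0, "gripper": -1},
    {"dx": 1.5, "dy": 0, "dz": 0, "wx": 0, "wy": 0, "wz": 0, "gripper": -1},
    {"dx": 1.5, "dy": 0, "dz": 0, "wx": 0, "wy": 0, "wz": 0, "gripper": -1},
    {"dx": 1.5, "dy": 0, "dz": 0, "wx": 0, "wy": 0, "wz": 0, "gripper": -1}
  ]
}}

```text
time: 17.37
eef_pos: [519.3, 137.6, 31.8]
ee_rot: [[0.005, 1.0, 0.002], [1.0, -0.005, -0.002], [-0.002, 0.002, -1.0]]
wrist_force: [-0.2, 7.1, -1.1]
gripper_width: 0.507
grip_force: 45.0
```

```bash
python3 -c "
from h import *
swing('w14',1)"
```

```text
17.42 [519.2 137.6  31.8] F [-0.4  6.7 -1.7] M [ 1.36  0.07 -0.05]
12 36 971 [ 24.4   0.8 -75.8]
42 70 450 [ 55.7   0.6 -61. ]
76 90 427 [ 80.9   0.7 -68.4]
tip x [90.7 91.9] roll front [81.9 85.4]
centre [519.9 136.9  84.2] fixed end [520.3 222.9  84. ] tilt -0.1
axial 6.667049048404551 tipcentre(c=16.3) [519.6  73.2  84.3]
t [-73.4   1.1 -52.4]
[ 0.09 -0.   -0.12] 0.02
+cup 7029 [[506.1, 200.5, 75.9], [520.3, 217.9, 92.4], [534.6, 229.7, 100.5]]
```

>>> {"name": "step_arm", "arguments": {
  "motion": [
    {"dx": 0, "dy": 0, "dz": 0, "wx": 0, "wy": 0, "wz": 0, "gripper": -1},
    {"dx": 0, "dy": 0, "dz": 0, "wx": 0, "wy": 0, "wz": 0, "gripper": -1},
    {"dx": 0, "dy": 0, "dz": 0, "wx": 0, "wy": 0, "wz": 0, "gripper": -1}
  ],
  "force": 5
}}

```text
time: 17.67
eef_pos: [519.5, 137.1, 31.9]
ee_rot: [[0.005, 1.0, 0.002], [1.0, -0.005, -0.002], [-0.002, 0.003, -1.0]]
wrist_force: [0.2, 5.9, -0.2]
gripper_width: 0.515
grip_force: 5.0
```

>>> {"name": "step_arm", "arguments": {
  "motion": [
    {"dx": 0, "dy": 0, "dz": 0, "wx": 0, "wy": 0, "wz": 0, "gripper": 0.1},
    {"dx": 0, "dy": 0, "dz": 0, "wx": 0, "wy": 0, "wz": 0, "gripper": 0.3},
    {"dx": 0, "dy": 0, "dz": 0, "wx": 0, "wy": 0, "wz": 0, "gripper": 0.6},
    {"dx": 0, "dy": 0, "dz": 0, "wx": 0, "wy": 0, "wz": 0, "gripper": 0.8},
    {"dx": 0, "dy": 0, "dz": 0, "wx": 0, "wy": 0, "wz": 0, "gripper": 0.8},
    {"dx": 0, "dy": 0, "dz": 0, "wx": 0, "wy": 0, "wz": 0, "gripper": 0.8},
    {"dx": 0, "dy": 0, "dz": 0, "wx": 0, "wy": 0, "wz": 0, "gripper": 0.8},
    {"dx": 0, "dy": 0, "dz": 0, "wx": 0, "wy": 0, "wz": 0, "gripper": 0.8}
  ]
}}

```text
time: 18.33
eef_pos: [518.5, 135.1, 31.5]
ee_rot: [[0.006, 1.0, -0.0], [1.0, -0.006, -0.005], [-0.005, -0.0, -1.0]]
wrist_force: [-0.6, -0.3, -0.1]
gripper_width: 0.895
grip_force: 0.0
```

```bash
python3 -c "
from h import *
swing('w15',1); print(sensors.observe()['gripper_width'])"
```

```text
18.38 [518.5 135.2  31.5] F [-0.   0.   0.5] M [-0.06 -0.12  0.06]
12 36 978 [ 24.9   1.6 -76.8]
42 70 492 [ 49.8   1.8 -63.3]
76 90 412 [ 83.1   1.4 -69. ]
tip x [92.8 94.1] roll front [85.  88.8]
centre [519.3 134.6  83.9] fixed end [519.8 220.6  83.4] tilt -0.3
axial -0.0037743936702421474 tipcentre(c=16.3) [518.9  70.9  84.2]
t [-71.1   1.2 -52.4]
[ 0.28  0.   -0.38] 0.06
+cup 7354 [[506.0, 200.5, 75.8], [520.5, 217.7, 92.9], [534.6, 229.6, 100.5]]
0.9022581907297341
```

>>> {"name": "step_arm", "arguments": {
  "motion": [
    {"dx": 0, "dy": 0, "dz": -5, "wx": 0, "wy": 0, "wz": 0, "gripper": 0.9},
    {"dx": 0, "dy": 0, "dz": -15, "wx": 0, "wy": 0, "wz": 0, "gripper": 0.9},
    {"dx": 0, "dy": 0, "dz": -35, "wx": 0, "wy": 0, "wz": 0, "gripper": 0.9},
    {"dx": 0, "dy": 0, "dz": -60, "wx": 0, "wy": 0, "wz": 0, "gripper": 0.9},
    {"dx": 0, "dy": 0, "dz": -90, "wx": 0, "wy": 0, "wz": 0, "gripper": 0.9},
    {"dx": 0, "dy": 0, "dz": -120, "wx": 0, "wy": 0, "wz": 0, "gripper": 0.9},
    {"dx": 0, "dy": 0, "dz": -140, "wx": 0, "wy": 0, "wz": 0, "gripper": 0.9},
    {"dx": 0, "dy": 0, "dz": -140, "wx": 0, "wy": 0, "wz": 0, "gripper": 0.9},
    {"dx": 0, "dy": 0, "dz": -140, "wx": 0, "wy": 0, "wz": 0, "gripper": 0.9}
  ]
}}

```text
time: 19.13
eef_pos: [519.2, 136.3, 173.4]
ee_rot: [[0.006, 1.0, 0.004], [1.0, -0.006, -0.004], [-0.004, 0.004, -1.0]]
wrist_force: [-0.6, -0.3, 0.0]
gripper_width: 0.951
grip_force: 0.0
```

```bash
python3 - <<'E'
from h import *
f=cap('wrist','w16'); s=sensors.observe(); print(s['time'],s['eef_pos'],s['wrist_force'])
P=cloud(f); P=P[(abs(P[:,0]-519)<12)&(P[:,1]>40)&(P[:,1]<240)]
for a,b in((50,66),(67,84),(90,97),(106,125),(130,150),(155,172),(182,208),(209,215),(217,230)):
    q=P[(P[:,1]>a)&(P[:,1]<b)&(P[:,2]>45)]
    if len(q): q=q[q[:,2]>np.percentile(q[:,2],88)]; print(a,b,len(q),q.mean(0).round(1))
q=P[P[:,2]>100]; print('roll y',np.percentile(q[:,1],[1,99]).round(1))
E
```

```text
19.1833 [518.24195455 135.80407376 171.88377249] [-0.32024079  0.35347307 -0.24855961]
50 66 65 [518.3  64.6  99.8]
67 84 42 [520.   78.3  91.3]
90 97 19 [519.7  93.   93.4]
106 125 120 [520.  116.  108.3]
130 150 134 [520.4 140.2 108.4]
155 172 1836 [519.1 159.5 325.6]
182 208 134 [520.6 194.1  93.4]
209 215 30 [521.1 210.9  93.3]
217 230 101 [520.3 218.9  99.9]
roll y [104.3 175.1]
```

```bash
python3 -c "
from bench import robot
print(robot.sign_off())"
```

```text
the job is handed in; nothing more can be done
None
```

The larger roll hangs level between both cups (barrel top at z = 93.4 mm at each end) and the gripper is clear. I handed it in at about 19 s. The first grasp slipped off the top of the roll, pressing it into the table with up to about 38 N, because the finger ends sit about 35 mm short of the reported TCP.

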